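# Put the walnuts away in the pedal caddy under the glass shelf

### The job

Gather every walnut from the wooden tray into the long-handled steel pan. Then, with the caddy's lid raised by pressing its pedal fully down, tip all the walnuts from the pan into the caddy under the low glass shelf without striking the shelf. Finish by standing the empty pan upright on the cork mat again and slowly easing the pedal back up until the lid is fully shut, leaving the creamer and the coaster stack where they are.

Things in the scene. Friction and masses are not known exactly. Their poses are not given: they have to be found in the camera images.
- caddy: fixed aluminium box, open on top under its hinged lid, 130 (x) x 140 (y) x 95 mm high, walls and floor 4 mm; origin: centre of its underside on the table. Its -x side is the front with the pedal, facing roughly to the robot; the lid hinges on the +x rim and stands up there when open, about 15 degrees short of vertical, and its top edge is then 222 mm above the table
- caddy_mouth (a point): centre of the caddy's open mouth, at rim height (95 mm)
- lid (a joint): the caddy lid's angle in rad: 0 shut, 1.3 fully open; driven by the pedal (lid angle = 3.82 x pedal angle)
- pedal (a joint): pedal angle in rad: 0 up (lid shut), 0.34 fully down (lid fully open). It is stiff and stays where it is left; about 6 to 10 N on the plate presses it down or lifts it
- pedal_top (a point): centre of the top face of the black pedal plate, 44 mm wide (caddy y) x 50 mm long x 10 mm thick, 135 mm in front of the caddy's centre; can be pinched across its width from above. Top face 66 mm above the table when up, 33 mm when down, tilted 10 degrees (outer end higher when up, lower when down). Pivot 40 mm in front of the caddy's centre, 45 mm above the table
- shelf: fixed low glass shelf over the caddy: plate 180 (x) x 300 (y) x 10 mm, underside 235 mm above the table, on four 12 mm steel legs 80 mm before and behind, 140 mm left and right of its centre; saucers and a glass on its back half. Origin: on the table under the plate's centre. Its front edge is 25 to 45 mm in front of the caddy's centre
- pan: loose flat-bottomed steel pan, 160 g, wooden handle. Origin: centre of its underside, x axis towards the pouring lip, handle to -x. Outside 98 x 100 mm wide, side and back walls 34 mm high, 3 mm sheet; floor flat to x = +18 mm, then a full-width ramp rises at 16 degrees to the open lip at x = +52. Handle 16 mm wide, 20 mm tall, from x = -46 to -171, centred 26 mm above the underside
- pan_lip (a point): middle of the pan's front lip edge, 52 mm ahead of and 13 mm above the pan's origin
- pan_grip (a point): grip point on the axis of the pan's handle, 132 mm behind and 26 mm above the pan's origin
- pan_mid (a point): point 20 mm above the pan's origin, inside the pan
- trivet: fixed square cork mat, 150 x 150 x 8 mm, on which the pan stands; origin: centre of its underside
- tray: fixed wooden tray 200 x 200 mm, floor 6 mm thick, rim 6 mm wide, its top 15 mm above the table; origin: on the table, inside the tray's outline, 70 mm from its centre towards its +x (far) side
- walnut0: walnut in its shell, nearly a ball of 37 mm with slightly flattened faces, 18 g, origin at its centre; two to four walnuts are present and lie on the tray
- walnut1: walnut in its shell, nearly a ball of 37 mm with slightly flattened faces, 18 g, origin at its centre; two to four walnuts are present and lie on the tray
- walnut2: walnut in its shell, nearly a ball of 37 mm with slightly flattened faces, 18 g, origin at its centre; two to four walnuts are present and lie on the tray
- walnut3: walnut in its shell, nearly a ball of 37 mm with slightly flattened faces, 18 g, origin at its centre; two to four walnuts are present and lie on the tray
- creamer: small white ceramic creamer, 80 mm high, 72 mm wide, loose; bystander; origin: centre of its underside
- coasters: stack of plastic coasters, 94 mm across, 48 mm high, loose; bystander; origin: centre of its underside
Things that resemble listed ones, but are neither listed nor needed, are in the scene too. Of the things that look like the pan, the smaller one is meant.

How it is judged:
By the outcome, as a careful person would: the job done as asked, in the order asked, and still so for the second after the job is handed in, with the robot touching nothing.
Of walnut0, walnut1, walnut2, walnut3 only 2 to 4 are there at a start; the rules pass over those that are not, and their reading is None.
At some moment in a run one of pan may be knocked a few centimetres aside while the robot is not near it.
It also fails if it takes over 210 s, if anything falls off the work surface, if the arm or the gripper's body presses on something with over 40 N, if the wrist force passes 120 N, or if a joint passes its speed limit or range.

### The arm

A 6-joint arm with a two-finger parallel gripper is mounted at the origin on the work surface. World frame = base frame: x ahead of the robot, y to its left, z up, the work surface at z = 0. Lengths are in m, angles in rad, forces in N, time in s.
With the tool pointing down it reaches from about 0.3 to 0.875 m from the base axis. Payload 6.4 kg.
Tool frame: the origin (TCP) lies midway between the tips of the shut fingers; the grasp point (between the pads) lies ctrl.grip_point_offset behind it (ctrl.grip_point_offset is the distance from the TCP to the grasp point, in m); z points along the fingers, y is the direction in which the jaws open and shut (so a half turn about z gives the same grasp; the last joint's range is limited). The gripper opens to 85 mm and grips with 20 to 120 N. Pads are 22 mm wide; open, the fingers measure 114 mm over their backs; the gripper's body (76 mm by 85 mm) begins 54 mm behind the grasp point. The pads swing forward as they close: fully open they stand 13 mm farther back than shut.
Start: joints at [-1.551, 0.181, 1.607, -0, 1.354, -0.206], TCP at [0.129, -0.56, 0.231] pointing down, gripper open.
Joint ranges: [-2.99, 2.99], [-0.89, 2.07], [0.3, 2.58], [-1.14, 4.28], [0, 2.63], [-3.12, 3.12]. Speed limits (rad/s): [2.57, 2.57, 3.01, 3.14, 3.14, 3.14].

### API

Orientations are given as a unit quaternion [w, x, y, z].
In Python, from bench import ctrl, viewer gives the robot as it stands.
- The arm moves only by the shell command python3 -m handwheel 'ROWS' [OPENING]. ROWS is JSON, a list of rows, each an object with "travel": the shift along the tool's x, y, z as a fraction of full scale, a list of three; "dr": the turn, a rotation vector about the tool's x, y, z as a fraction of full scale, a list of three. A call has 1 to 20 rows; each row shifts and turns the pose as measured when the row begins, along the tool's axes as they then stand; what a row does not reach is not made up. Full scale, the value 1, is 150 mm for a shift and 30 degrees for a turn. A row lasts 1/12 s, in which the tool goes at most 41.7 mm and 7.16 degrees, less where a joint would pass 70% of its speed; a pose out of reach is approached as far as the arm can. A call with a number of a shift or a turn outside -1 to 1 is refused whole. A call with a gripper value outside its range is refused whole. OPENING is the opening, from -1 (shut) to 1 (fully open), set as the call begins (- or left out, the last holds). The fingers move at their own pace and stop on an object; the grip force is fixed at half the most. Time passes only in rows, so rows that do not move let the fingers close. It gives the time, the measured TCP pose, the force and the opening at its end, in the units of the state.
- ctrl.get_obs(): the state, without advancing time (a new reading comes with each control period).
- viewer.camera(name): name is "scene" or "top" or "wrist"; returns the picture (400x640x3 uint8, red, green, blue); there is no depth.
- viewer.get_calibration(name): a dict with "camera_matrix" (3x3 intrinsics, pixels), "R" (3x3) and "t" (3): a world point X has camera coordinates R X + t. Camera axes: x right, y down, z forward; pixel columns grow to the right and rows downward; lengths in m; the calibration is good to about 2 mm. A picture is of the moment at which its call begins: read the wrist's pose just before it. get_calibration takes no time and is no camera call; for the wrist camera it gives the pose at the moment of the call.
- ctrl.hand_in(): hands the job in, once; it reports no verdict.
The state is a dict: "time_s": time; "q": joint angles; "dq": joint speeds; "joint_efforts": joint torques, N m; "eef_pos": TCP position; "eef_rot": TCP orientation; "wrist_force": force on the tool from outside, world axes, zero at the start; "torque": the same for the moment, N m; "opening": opening from 0.0 (shut) to 1.0 (fully open).
Only numpy, scipy, OpenCV 4.12 (cv2) and the standard library are available. Lean on these libraries where they do the work, as an engineer would, in place of code of your own. Each camera call takes 0.05 s, during which the arm holds its last target. There are 200 camera calls.

## Working session

There is one attempt and no reset: what is moved stays moved. The work goes in short steps, Python scripts to look and compute and a shell command to move; the robot and the scene stay as the last step left them, time stands still between calls to the robot, and variables do not carry over. Pictures are saved under pics/ and viewed, about 12 in all and at most 16, crops included, and the job is handed in when it is done.

```bash
mkdir -p pics; ls; python3 - <<'E'
from bench import ctrl, viewer
import cv2
for n in("scene","top"):
    im=viewer.camera(n); cv2.imwrite(f"pics/{n}0.png",im[:,:,::-1])
    c=viewer.get_calibration(n); print(n,c)
o=ctrl.get_obs();print(o["time_s"],o["eef_pos"],o["eef_rot"],o["opening"],ctrl.grip_point_offset)
E
```

```text
pics
scene {'camera_matrix': array([[501.86697176,   0.        , 319.69820423],
       [  0.        , 501.86697176, 198.94809364],
       [  0.        ,   0.        ,   1.        ]]), 'R': array([[-0.88261042, -0.47009168,  0.00355838],
       [-0.4462762 ,  0.83546884, -0.32067018],
       [ 0.14777147, -0.28461486, -0.94718423]]), 't': array([0.54331423, 0.23690935, 1.49197716])}
top {'camera_matrix': array([[424.46408158,   0.        , 322.76858274],
       [  0.        , 424.46408158, 195.37417256],
       [  0.        ,   0.        ,   1.        ]]), 'R': array([[-3.14369765e-03, -9.99797089e-01,  1.98971763e-02],
       [-9.83574828e-01, -4.99483042e-04, -1.80500163e-01],
       [ 1.80473476e-01, -2.01377997e-02, -9.83373679e-01]]), 't': array([0.0519398 , 0.57779224, 1.07552593])}
0.1 [ 0.12875552 -0.55992435  0.2304894 ] [-7.61588305e-04  9.93632618e-01  1.12666028e-01  8.15728519e-05] 0.9968906735584047 0.0187
```

View pics/scene0.png

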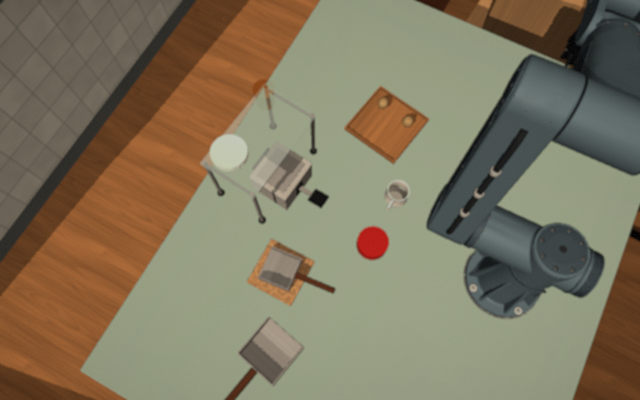

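View pics/top0.png

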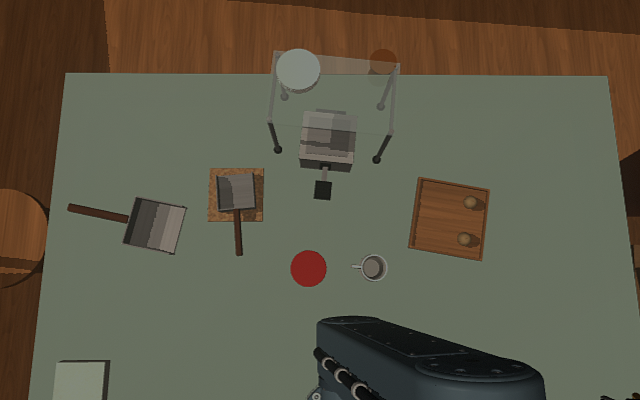

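The small pan is on the cork mat, top (236,190), with its handle towards the robot. The larger pan at (156,225) is a decoy. There are two walnuts on the tray, top (471,202) and (464,239). Next I measure positions.

```bash
cat > h.py <<'E'
import numpy as np, cv2
from bench import ctrl, viewer
from scipy.spatial.transform import Rotation as Rn
def ray(c,uv):
    d=np.linalg.inv(c["camera_matrix"])@[uv[0],uv[1],1]
    return -c["R"].T@c["t"], c["R"].T@d
def onz(c,uv,z):
    o,d=ray(c,uv); return o+d*(z-o[2])/d[2]
def tri(c1,u1,c2,u2):
    o1,d1=ray(c1,u1);o2,d2=ray(c2,u2)
    s=np.linalg.lstsq(np.c_[d1,-d2],o2-o1,rcond=None)[0]
    a,b=o1+d1*s[0],o2+d2*s[1]; return (a+b)/2,np.linalg.norm(a-b)
def proj(c,X):
    p=c["camera_matrix"]@(c["R"]@np.array(X)+c["t"]); return p[:2]/p[2]
def tool():
    o=ctrl.get_obs(); q=o["eef_rot"]; return np.array(o["eef_pos"]),Rn.from_quat([q[1],q[2],q[3],q[0]]),o
def go(target,R=None):
    p,r,o=tool(); d=r.inv().apply(np.array(target)-p)/.15
    print("t%.1f"%o["time_s"],"travel",d.round(3), "rows",round(np.abs(d).max()/.27,1))
    if R is not None: print("dr",np.degrees((r.inv()*R).as_rotvec()).round(1),"deg; /30:",(np.degrees((r.inv()*R).as_rotvec())/30).round(3))
E
python3 - <<'E'
from h import *
np.set_printoptions(precision=4,suppress=True)
c={n:viewer.get_calibration(n) for n in("scene","top")}
T=cv2.imread("pics/top0.png");S=cv2.imread("pics/scene0.png")
print("walnut tri",tri(c["top"],(470.5,202),c["scene"],(385,102)),tri(c["top"],(464,239),c["scene"],(409,121)))
print("pedal z.066",onz(c["top"],(322.5,190),.066),onz(c["scene"],(318,198),.066))
print("pan handle end, root .036",onz(c["top"],(239.5,254),.036),onz(c["top"],(237.5,210),.036), "lip",onz(c["top"],(234.5,175),.03))
print("scene handle end",onz(c["scene"],(334,290.5),.034))
for n,p in dict(creamer=(374,267),coast=(308.5,268)).items(): print(n,onz(c["top"],p,.06))
print("tray corners",[onz(c["top"],p,.015) for p in((418,178),(489,188),(482,260),(409,248))])
print("shelf front edge top z.245",onz(c["top"],(269,122),.245),onz(c["top"],(391,134),.245), "feet",onz(c["top"],(278,150),0),onz(c["top"],(377,160),0))
print("lid corners z~.1",[onz(c["top"],p,.098) for p in((300,159),(353,164))])
big=cv2.resize(T[90:270,180:400],None,fx=3.6,fy=3.3,interpolation=cv2.INTER_CUBIC);cv2.imwrite("pics/crop1.png",big)
E
```

```text
walnut tri (array([ 0.5604, -0.346 ,  0.0431]), np.float64(0.0023599613838532906)) (array([ 0.4628, -0.3266,  0.0312]), np.float64(0.001010154526103977))
pedal z.066 [0.5897 0.0521 0.066 ] [0.5924 0.0548 0.066 ]
pan handle end, root .036 [0.4246 0.2694 0.036 ] [0.541  0.2784 0.036 ] lip [0.6382 0.2908 0.03  ]
scene handle end [0.4243 0.2717 0.034 ]
creamer [ 0.3897 -0.0795  0.06  ]
coast [0.3877 0.0884 0.06  ]
tray corners [array([ 0.6339, -0.2144,  0.015 ]), array([ 0.6057, -0.4112,  0.015 ]), array([ 0.4081, -0.3775,  0.015 ]), array([ 0.4406, -0.1816,  0.015 ])]
shelf front edge top z.245 [0.711  0.1761 0.245 ] [ 0.6837 -0.0997  0.245 ] feet [0.7179 0.1764 0.    ] [ 0.6893 -0.1038  0.    ]
lid corners z~.1 [array([0.665 , 0.1107, 0.098 ]), array([ 0.6519, -0.0263,  0.098 ])]
```

View pics/crop1.png

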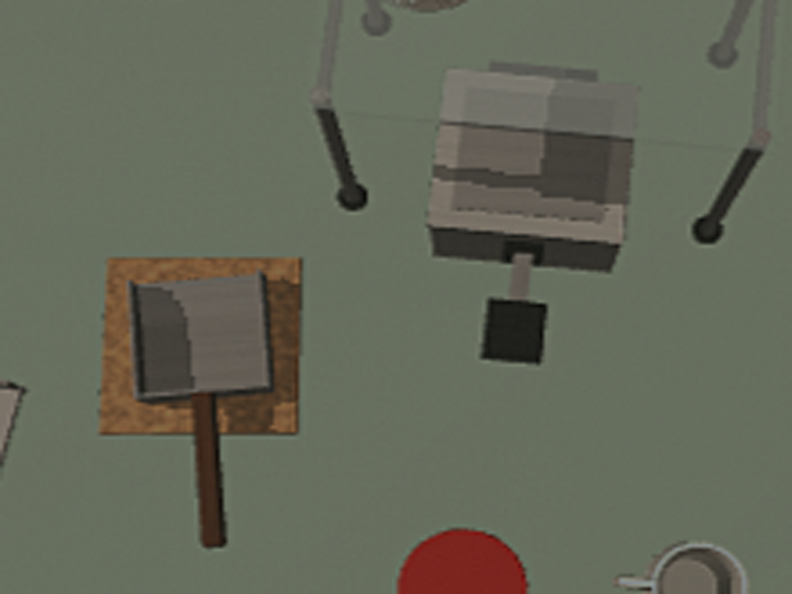

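```bash
python3 -m handwheel '[{"travel":[0,0,0],"dr":[0,0,0.215]},{"travel":[0,0,0],"dr":[0,0,0.215]},{"travel":[0.2,-0.12,0],"dr":[0,0,0]},{"travel":[0.2,-0.12,0],"dr":[0,0,0]},{"travel":[0.2,-0.12,0],"dr":[0,0,0]},{"travel":[0.2,-0.12,0],"dr":[0,0,0]},{"travel":[0.2,-0.12,0],"dr":[0,0,0]},{"travel":[0.2,-0.12,0],"dr":[0,0,0]},{"travel":[0.2,-0.12,0],"dr":[0,0,0]},{"travel":[0.2,-0.12,0],"dr":[0,0,0]},{"travel":[0.2,-0.12,0],"dr":[0,0,0]},{"travel":[0.2,-0.12,0],"dr":[0,0,0]},{"travel":[0.2,-0.12,0],"dr":[0,0,0]},{"travel":[0,0,0],"dr":[0,0,0]}]' 1
python3 - <<'E'
from h import *
np.set_printoptions(precision=4,suppress=True)
p,r,o=tool();c=viewer.get_calibration("wrist");im=viewer.camera("wrist")
print(p,r.as_matrix(),o["time_s"],o["opening"]);print("cam pos",-c["R"].T@c["t"],c["R"],c["camera_matrix"][0])
cv2.imwrite("pics/w1.png",im[:,:,::-1])
for X in((.56,-.346,.0245),(.463,-.327,.0245)):print(proj(c,X))
ct=viewer.get_calibration("top")
print("mat c",onz(ct,(236.1,194.8),.008))
E
```

```text
time_s: 1.27
eef_pos: [0.4718, -0.3548, 0.2242]
eef_rot: [-0.006, 1.0, -0.01, -0.002]
wrist_force: [-0.9, 0.3, 0.2]
opening: 1.0
[ 0.4718 -0.3548  0.2242] [[ 0.9998 -0.0199 -0.0035]
 [-0.0198 -0.9997  0.0117]
 [-0.0038 -0.0116 -0.9999]] 1.2667 0.9997773809577667
cam pos [ 0.5427 -0.3571  0.3657] [[-0.0199 -0.9997 -0.0126]
 [-0.9591  0.0155  0.2826]
 [-0.2823  0.0177 -0.9592]] [328.5594   0.     316.082 ]
[308.77    85.8453]
[293.3394 182.4776]
mat c [0.5874 0.2888 0.008 ]
```

View pics/w1.png

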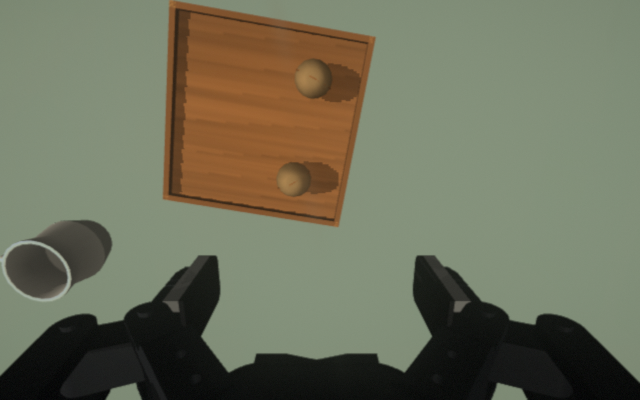

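```bash
python3 - <<'E'
from h import *
c=viewer.get_calibration("wrist")
a=onz(c,(313,78),.0245);b=onz(c,(293.5,179),.0245);print(a,b)
go([b[0],b[1],.10],Rn.from_matrix(np.diag([1,-1,-1.])))
E
```

```text
[ 0.56478406 -0.3516648   0.0245    ] [ 0.46452654 -0.32867617  0.0245    ]
t1.3 travel [-0.034 -0.173  0.828] rows 3.1
dr [-0.6  0.3 -1.1] deg; /30: [-0.021  0.011 -0.038]
```

```bash
python3 -m handwheel '[{"travel":[-0.034,-0.173,0.1],"dr":[-0.02,0.01,-0.04]},{"travel":[0,0,0.25],"dr":[0,0,0]},{"travel":[0,0,0.25],"dr":[0,0,0]},{"travel":[0,0,0.25],"dr":[0,0,0]},{"travel":[0,0,0.2],"dr":[0,0,0]},{"travel":[0,0,0],"dr":[0,0,0]}]' 1
python3 -c "
from h import *
go([.4645,-.3287,.014],Rn.from_matrix(np.diag([1,-1,-1.])))"
```

```text
time_s: 1.82
eef_pos: [0.4635, -0.3329, 0.0641]
eef_rot: [0.003, 1.0, 0.001, 0.001]
wrist_force: [-1.4, 1.6, -0.0]
opening: 0.998
t1.8 travel [ 0.006 -0.03   0.334] rows 1.2
dr [ 0.4 -0.2  0.2] deg; /30: [ 0.013 -0.005  0.005]
```

```bash
python3 -m handwheel '[{"travel":[0.006,-0.03,0.14],"dr":[0,0,0]},{"travel":[0,0,0.14],"dr":[0,0,0]},{"travel":[0,0,0.06],"dr":[0,0,0]},{"travel":[0,0,0.01],"dr":[0,0,0]}]' && python3 -m handwheel '[{"travel":[0,0,0],"dr":[0,0,0]},{"travel":[0,0,0],"dr":[0,0,0]},{"travel":[0,0,0],"dr":[0,0,0]},{"travel":[0,0,0],"dr":[0,0,0]},{"travel":[0,0,0],"dr":[0,0,0]},{"travel":[0,0,0],"dr":[0,0,0]},{"travel":[0,0,0],"dr":[0,0,0]},{"travel":[0,0,0],"dr":[0,0,0]}]' -1
```

```text
time_s: 2.15
eef_pos: [0.4624, -0.3321, 0.0126]
eef_rot: [0.004, 1.0, -0.0, 0.001]
wrist_force: [0.0, 0.8, 0.1]
opening: 1.003
time_s: 2.82
eef_pos: [0.4656, -0.3372, 0.0212]
eef_rot: [0.008, 1.0, -0.001, 0.005]
wrist_force: [-0.4, -0.6, -0.1]
opening: 0.396
```

```bash
python3 -m handwheel '[{"travel":[0,0,-0.1],"dr":[0,0,0]},{"travel":[0,0,-0.2],"dr":[0,0,0]},{"travel":[0,0,-0.25],"dr":[0,0,0]},{"travel":[0,0,-0.25],"dr":[0,0,0]},{"travel":[0,0,-0.2],"dr":[0,0,0]},{"travel":[0,0,0],"dr":[0,0,0]}]'
python3 - <<'E'
from h import *
c=viewer.get_calibration("wrist");cv2.imwrite("pics/w2.png",viewer.camera("wrist")[:,:,::-1])
go([.575,.281,.18],Rn.from_euler("z",4.2,degrees=True)*Rn.from_matrix(np.diag([1,-1,-1.])))
E
```

```text
time_s: 3.32
eef_pos: [0.4621, -0.3322, 0.1735]
eef_rot: [0.004, 1.0, -0.001, 0.001]
wrist_force: [1.5, -0.4, 0.9]
opening: 0.396
t3.4 travel [ 0.753 -4.084 -0.087] rows 15.1
dr [ 0.4 -0.  -4.3] deg; /30: [ 0.013 -0.001 -0.142]
```

View pics/w2.png

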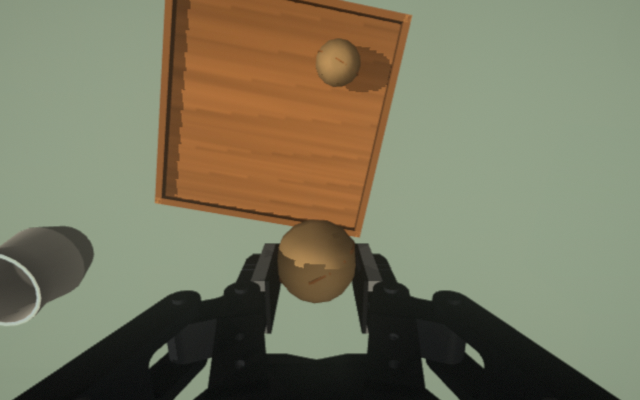

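The walnut is held, centred between the pads at (317,262). Carrying it over to the pan.

```bash
python3 -m handwheel '[{"travel":[0.047,-0.12,-0.05],"dr":[0,0,0]},{"travel":[0.047,-0.25,-0.04],"dr":[0,0,0]},{"travel":[0.047,-0.25,0],"dr":[0,0,0]},{"travel":[0.047,-0.25,0],"dr":[0,0,0]},{"travel":[0.047,-0.25,0],"dr":[0,0,0]},{"travel":[0.047,-0.25,0],"dr":[0,0,0]},{"travel":[0.047,-0.25,0],"dr":[0,0,0]},{"travel":[0.047,-0.25,0],"dr":[0,0,0]},{"travel":[0.047,-0.25,0],"dr":[0,0,0]},{"travel":[0.047,-0.25,0],"dr":[0,0,0]},{"travel":[0.047,-0.25,0],"dr":[0,0,0]},{"travel":[0.047,-0.25,0],"dr":[0,0,0]},{"travel":[0.047,-0.25,0],"dr":[0,0,0]},{"travel":[0.047,-0.25,0],"dr":[0,0,0]},{"travel":[0.047,-0.25,0],"dr":[0,0,0]},{"travel":[0.047,-0.25,0],"dr":[0,0,0]},{"travel":[0,-0.1,0],"dr":[0,0,-0.14]},{"travel":[0,0,0],"dr":[0,0,0]}]'
python3 - <<'E'
from h import *
c=viewer.get_calibration("wrist");cv2.imwrite("pics/w3.png",viewer.camera("wrist")[:,:,::-1])
go([.575,.281,.18],Rn.from_euler("z",4.2,degrees=True)*Rn.from_matrix(np.diag([1,-1,-1.])))
for X in([.647,.287,.021],[.595,.283,.034],[.425,.27,.034]):print(proj(c,X))
E
```

```text
time_s: 4.87
eef_pos: [0.5669, 0.2917, 0.1536]
eef_rot: [0.002, 0.999, 0.034, -0.016]
wrist_force: [0.1, -0.6, -0.6]
opening: 0.398
t4.9 travel [ 0.046  0.067 -0.18 ] rows 0.7
dr [ 0.2  1.8 -0.5] deg; /30: [ 0.007  0.061 -0.017]
[329.83391578  87.89600222]
[330.24212328 156.93967188]
[329.32773489 334.03203389]
```

View pics/w3.png

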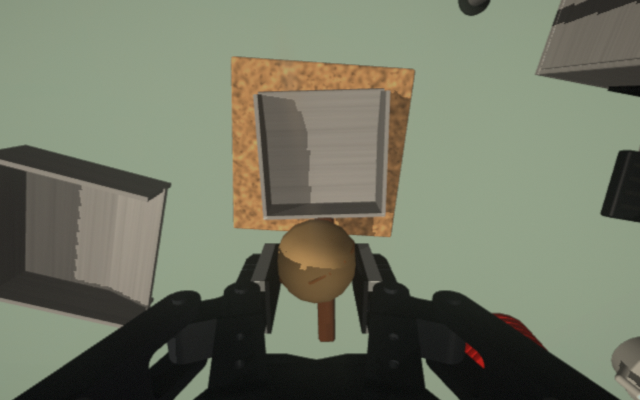

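Pan confirmed on the mat, lip middle (323,90), back wall middle (325,211). The mat corners are (233,57), (414,69), (393,236) and (233,228).

```bash
python3 - <<'E'
from h import *
c=viewer.get_calibration("wrist")
l=onz(c,(323,90),.021);b=onz(c,(325,213),.042);h=onz(c,(328,338),.04)
print(l,b,h,"len",np.linalg.norm((l-b)[:2]))
m=[onz(c,p,.008) for p in((233,57),(414,69),(393,236),(233,228))];print(m,np.mean(m,0))
go([b[0]+.026,b[1]+.001,.034],Rn.from_euler("z",3,degrees=True)*Rn.from_matrix(np.diag([1,-1,-1.])))
E
```

```text
[0.64460107 0.29056416 0.021     ] [0.54999261 0.2827019  0.042     ] [0.42515028 0.27072432 0.04      ] len 0.09493458633587848
[array([0.66500239, 0.36363813, 0.008     ]), array([0.66549565, 0.21814245, 0.008     ]), array([0.51857908, 0.21498756, 0.008     ]), array([0.5172478 , 0.36566323, 0.008     ])] [0.59158123 0.29060784 0.008     ]
t4.9 travel [0.085 0.046 0.793] rows 2.9
dr [0.2 1.8 0.7] deg; /30: [0.008 0.061 0.023]
```

```bash
python3 -m handwheel '[{"travel":[0.085,0.046,0],"dr":[0,0.06,0.0]},{"travel":[0,0,0.2],"dr":[0,0,0]},{"travel":[0,0,0.2],"dr":[0,0,0]},{"travel":[0,0,0.15],"dr":[0,0,0]},{"travel":[0,0,0],"dr":[0,0,0]}]'
python3 - <<'E'
from h import *
go([.578,.2845,.034],Rn.from_euler("z",4.5,degrees=True)*Rn.from_matrix(np.diag([1,-1,-1.])))
E
```

```text
time_s: 5.33
eef_pos: [0.5791, 0.2779, 0.0648]
eef_rot: [0.004, 1.0, 0.027, -0.001]
wrist_force: [-1.2, -0.1, -1.0]
opening: 0.398
t5.3 travel [-0.005 -0.046  0.205] rows 0.8
dr [ 0.4  0.1 -1.4] deg; /30: [ 0.014  0.004 -0.046]
```

```bash
python3 -m handwheel '[{"travel":[0,-0.046,0.05],"dr":[0,0,-0.04]},{"travel":[0,0,0.1],"dr":[0,0,0]},{"travel":[0,0,0.05],"dr":[0,0,0]},{"travel":[0,0,0],"dr":[0,0,0]}]' && python3 -m handwheel '[{"travel":[0,0,0],"dr":[0,0,0]},{"travel":[0,0,0],"dr":[0,0,0]},{"travel":[0,0,0],"dr":[0,0,0]},{"travel":[0,0,0],"dr":[0,0,0]},{"travel":[0,0,-0.1],"dr":[0,0,0]},{"travel":[0,0,-0.2],"dr":[0,0,0]},{"travel":[0,0,-0.2],"dr":[0,0,0]},{"travel":[0,0,-0.25],"dr":[0,0,0]},{"travel":[0,0,0],"dr":[0,0,0]}]' 0.2
python3 - <<'E'
from h import *
c=viewer.get_calibration("wrist");cv2.imwrite("pics/w4.png",viewer.camera("wrist")[:,:,::-1])
go([.565,-.352,.16],Rn.from_matrix(np.diag([1,-1,-1.])))
E
```

```text
time_s: 5.67
eef_pos: [0.5791, 0.2817, 0.033]
eef_rot: [0.004, 0.999, 0.036, -0.001]
wrist_force: [0.5, 0.6, -1.4]
opening: 0.396
time_s: 6.42
eef_pos: [0.5802, 0.2832, 0.1564]
eef_rot: [0.004, 0.999, 0.036, 0.0]
wrist_force: [2.1, 0.5, 2.1]
opening: 0.603
t6.5 travel [-0.395  4.215 -0.008] rows 15.6
dr [0.5 0.2 4.1] deg; /30: [0.016 0.005 0.137]
```

View pics/w4.png

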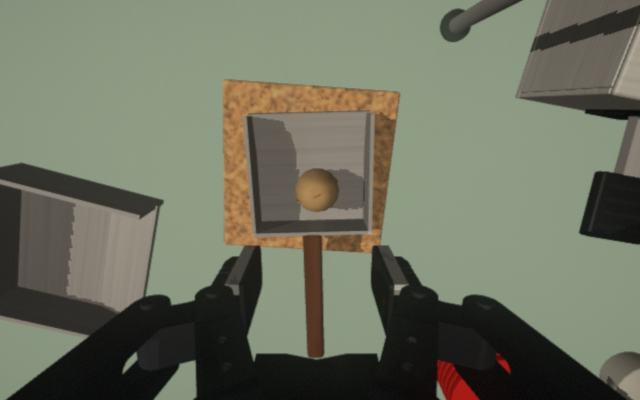

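First walnut rests in the pan at (317,190). Going for the second.

```bash
python3 -m handwheel '[{"travel":[-0.025,0.25,-0.03],"dr":[0,0,0]},{"travel":[-0.025,0.25,0],"dr":[0,0,0]},{"travel":[-0.025,0.25,0],"dr":[0,0,0]},{"travel":[-0.025,0.25,0],"dr":[0,0,0]},{"travel":[-0.025,0.25,0],"dr":[0,0,0]},{"travel":[-0.025,0.25,0],"dr":[0,0,0]},{"travel":[-0.025,0.25,0],"dr":[0,0,0]},{"travel":[-0.025,0.25,0],"dr":[0,0,0]},{"travel":[-0.025,0.25,0],"dr":[0,0,0]},{"travel":[-0.025,0.25,0],"dr":[0,0,0]},{"travel":[-0.025,0.25,0],"dr":[0,0,0]},{"travel":[-0.025,0.25,0],"dr":[0,0,0]},{"travel":[-0.025,0.25,0],"dr":[0,0,0]},{"travel":[-0.025,0.25,0],"dr":[0,0,0]},{"travel":[-0.025,0.25,0],"dr":[0,0,0]},{"travel":[-0.025,0.25,0],"dr":[0,0,0]},{"travel":[0,0.21,0],"dr":[0,0,0.1]},{"travel":[0,0,0],"dr":[0,0,0]}]' 1
python3 - <<'E'
from h import *
go([.565,-.352,.065],Rn.from_matrix(np.diag([1,-1,-1.])))
c=viewer.get_calibration("wrist");im=viewer.camera("wrist")
cv2.imwrite("pics/w5.png",im[:,:,::-1])
print(proj(c,[.565,-.352,.0245]))
E
```

```text
time_s: 7.97
eef_pos: [0.564, -0.3768, 0.1741]
eef_rot: [0.005, 1.0, 0.013, 0.006]
wrist_force: [-0.1, 0.6, -0.0]
opening: 0.999
t8.0 travel [ 0.002 -0.173  0.725] rows 2.7
dr [ 0.6 -0.7  1.5] deg; /30: [ 0.019 -0.022  0.05 ]
[288.36057644 186.00221581]
```

```bash
python3 -m handwheel '[{"travel":[0.0,-0.173,0.05],"dr":[0.02,-0.02,0.05]},{"travel":[0,0,0.22],"dr":[0,0,0]},{"travel":[0,0,0.22],"dr":[0,0,0]},{"travel":[0,0,0.22],"dr":[0,0,0]},{"travel":[0,0,0],"dr":[0,0,0]}]'
python3 - <<'E'
from h import *
im=cv2.imread("pics/w5.png");hsv=cv2.cvtColor(im,cv2.COLOR_BGR2HSV)[130:240,230:350]
print(hsv[56,58],hsv[20,20]) 
cv2.imwrite("pics/w5c.png",cv2.resize(im[100:280,200:400],None,fx=2,fy=2))
go([.565,-.352,.015],Rn.from_matrix(np.diag([1,-1,-1.])))
E
```

```text
time_s: 8.43
eef_pos: [0.5651, -0.3451, 0.0685]
eef_rot: [-0.0, 1.0, 0.002, 0.003]
wrist_force: [-1.7, 1.4, -1.2]
opening: 0.998
[ 17 134 154] [ 14 164 135]
t8.4 travel [-0.003  0.046  0.356] rows 1.3
dr [-0.  -0.3  0.2] deg; /30: [-0.    -0.01   0.007]
```

View pics/w5c.png

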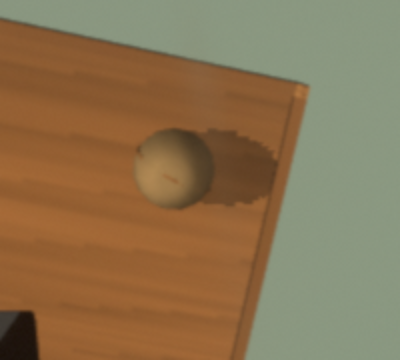

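Ball at (287,184), matching the prediction (288,186). Descend.

```bash
python3 -m handwheel '[{"travel":[0,0.046,0.14],"dr":[0,0,0]},{"travel":[0,0,0.14],"dr":[0,0,0]},{"travel":[0,0,0.08],"dr":[0,0,0]},{"travel":[0,0,0.01],"dr":[0,0,0]}]' && python3 -m handwheel '[{"travel":[0,0,0],"dr":[0,0,0]},{"travel":[0,0,0],"dr":[0,0,0]},{"travel":[0,0,0],"dr":[0,0,0]},{"travel":[0,0,0],"dr":[0,0,0]},{"travel":[0,0,0],"dr":[0,0,0]},{"travel":[0,0,0],"dr":[0,0,0]},{"travel":[0,0,0],"dr":[0,0,0]},{"travel":[0,0,-0.1],"dr":[0,0,0]},{"travel":[0,0,-0.2],"dr":[0,0,0]},{"travel":[0,0,-0.25],"dr":[0,0,0]},{"travel":[0,0,-0.25],"dr":[0,0,0]},{"travel":[0,0,-0.25],"dr":[0,0,0]},{"travel":[0,0,0],"dr":[0,0,0]}]' -1
python3 - <<'E'
from h import *
go([.615,.285,.17],Rn.from_euler("z",4.5,degrees=True)*Rn.from_matrix(np.diag([1,-1,-1.])))
E
```

```text
time_s: 8.77
eef_pos: [0.5675, -0.3484, 0.0159]
eef_rot: [-0.0, 1.0, 0.005, 0.003]
wrist_force: [0.0, 0.7, -0.0]
opening: 0.996
time_s: 9.85
eef_pos: [0.5673, -0.3478, 0.1904]
eef_rot: [0.001, 1.0, 0.005, 0.004]
wrist_force: [0.5, -1.3, 0.9]
opening: 0.39
t9.8 travel [ 0.362 -4.215  0.132] rows 15.6
dr [ 0.1 -0.5 -3.9] deg; /30: [ 0.004 -0.017 -0.129]
```

```bash
python3 -m handwheel '[{"travel":[0,-0.12,0],"dr":[0,0,0]},{"travel":[0,-0.25,0],"dr":[0,0,0]},{"travel":[0,-0.25,0],"dr":[0,0,0]},{"travel":[0,-0.25,0],"dr":[0,0,0]},{"travel":[0,-0.25,0],"dr":[0,0,0]},{"travel":[0,-0.25,0],"dr":[0,0,0]},{"travel":[0,-0.25,0],"dr":[0,0,0]},{"travel":[0,-0.25,0],"dr":[0,0,0]},{"travel":[0,-0.25,0],"dr":[0,0,0]},{"travel":[0.04,-0.25,0],"dr":[0,0,0]},{"travel":[0.05,-0.25,0],"dr":[0,0,0]},{"travel":[0.05,-0.25,0],"dr":[0,0,0]},{"travel":[0.05,-0.25,0],"dr":[0,0,0]},{"travel":[0.05,-0.25,0],"dr":[0,0,0]},{"travel":[0.05,-0.25,0],"dr":[0,0,0]},{"travel":[0.05,-0.25,0],"dr":[0,0,0]},{"travel":[0,-0.2,0],"dr":[0,0,-0.12]},{"travel":[0,0,0],"dr":[0,0,0]}]'
python3 - <<'E'
from h import *
c=viewer.get_calibration("wrist");cv2.imwrite("pics/w6.png",viewer.camera("wrist")[:,:,::-1])
go([.615,.285,.07],Rn.from_euler("z",4.5,degrees=True)*Rn.from_matrix(np.diag([1,-1,-1.])))
E
```

```text
time_s: 11.35
eef_pos: [0.6189, 0.2849, 0.211]
eef_rot: [0.008, 0.999, 0.033, 0.021]
wrist_force: [-0.6, -0.3, 0.1]
opening: 0.392
t11.4 travel [-0.066 -0.034  0.939] rows 3.5
dr [ 1.1 -2.3 -0.9] deg; /30: [ 0.035 -0.078 -0.03 ]
```

View pics/w6.png

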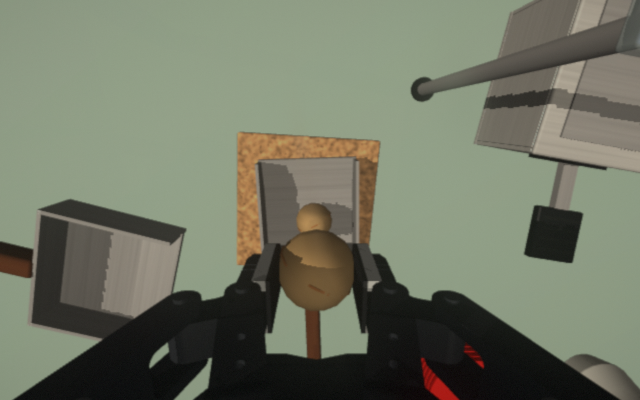

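```bash
python3 - <<'E'
from h import *
c=viewer.get_calibration("wrist");print(onz(c,(308,158),.021),onz(c,(314,217),.03))
E
python3 -m handwheel '[{"travel":[-0.02,-0.034,0.15],"dr":[0.03,-0.08,-0.03]},{"travel":[0,0,0.25],"dr":[0,0,0]},{"travel":[0,0,0.25],"dr":[0,0,0]},{"travel":[0,0,0.25],"dr":[0,0,0]},{"travel":[0,0,0.02],"dr":[0,0,0]}]'
python3 - <<'E'
from h import *
go([.618,.2865,.037],Rn.from_euler("z",4.5,degrees=True)*Rn.from_matrix(np.diag([1,-1,-1.])))
E
```

```text
[0.6457639  0.29028818 0.021     ] [0.58638863 0.28064077 0.03      ]
time_s: 11.82
eef_pos: [0.6219, 0.2846, 0.0782]
eef_rot: [0.001, 0.999, 0.038, 0.006]
wrist_force: [-1.6, -1.2, -1.9]
opening: 0.39
t11.8 travel [-0.028 -0.015  0.274] rows 1.0
dr [ 0.1 -0.7 -0.1] deg; /30: [ 0.004 -0.022 -0.005]
```

```bash
python3 -m handwheel '[{"travel":[0,-0.015,0.12],"dr":[0,0,0]},{"travel":[0,0,0.1],"dr":[0,0,0]},{"travel":[0,0,0.06],"dr":[0,0,0]},{"travel":[0,0,0],"dr":[0,0,0]}]' && python3 -m handwheel '[{"travel":[0,0,0],"dr":[0,0,0]},{"travel":[0,0,0],"dr":[0,0,0]},{"travel":[0,0,0],"dr":[0,0,0]},{"travel":[0,0,0],"dr":[0,0,0]},{"travel":[0,0,0],"dr":[0,0,0]},{"travel":[0,0,-0.1],"dr":[0,0,0]},{"travel":[0,0,-0.2],"dr":[0,0,0]},{"travel":[0,0,-0.25],"dr":[0,0,0]},{"travel":[-0.1,0,-0.25],"dr":[0,0,0]},{"travel":[-0.2,0,0],"dr":[0,0,0]},{"travel":[-0.2,0,0],"dr":[0,0,0]},{"travel":[0,0,0],"dr":[0,0,0]}]' 0.15
python3 - <<'E'
from h import *
c=viewer.get_calibration("wrist");cv2.imwrite("pics/w7.png",viewer.camera("wrist")[:,:,::-1])
R=Rn.from_euler("z",-5.5,degrees=True)*Rn.from_matrix(np.diag([1,-1,-1.]))
go([.57,.05,.17],R)
E
```

```text
time_s: 12.15
eef_pos: [0.6239, 0.2826, 0.0382]
eef_rot: [0.001, 0.999, 0.035, 0.006]
wrist_force: [-0.7, 0.2, -0.4]
opening: 0.388
time_s: 13.15
eef_pos: [0.5503, 0.2778, 0.1781]
eef_rot: [-0.001, 0.999, 0.035, 0.014]
wrist_force: [1.1, -0.2, -0.2]
opening: 0.576
t13.2 travel [0.008 1.524 0.059] rows 5.6
dr [-0.2 -1.8  9.4] deg; /30: [-0.005 -0.059  0.315]
```

View pics/w7.png

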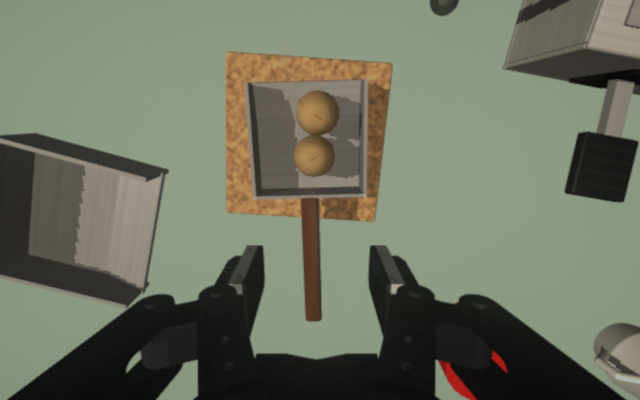

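Both walnuts are in the pan, at (318,112) and (315,156). Now the pedal: shut the fingers and move above it.

```bash
python3 - <<'E'
from h import *
c=viewer.get_calibration("wrist");im=cv2.imread("pics/w7.png");print(onz(c,(602,166),.066))
m=(im[100:230,540:640].max(2)<45).astype(np.uint8);n,l,s,ce=cv2.connectedComponentsWithStats(m);i=1+s[1:,4].argmax();print(s[i],ce[i]+[540,100],onz(c,ce[i]+[540,100],.064))
E
python3 -m handwheel '[{"travel":[0,0.2,0],"dr":[0,-0.06,0.16]},{"travel":[0,0.25,0],"dr":[0,0,0.16]},{"travel":[0.04,0.25,0],"dr":[0,0,0]},{"travel":[0.04,0.25,0],"dr":[0,0,0]},{"travel":[0.04,0.25,0],"dr":[0,0,0]},{"travel":[0.04,0.25,0.1],"dr":[0,0,0]},{"travel":[0,0.08,0.1],"dr":[0,0,0]},{"travel":[0,0,0],"dr":[0,0,0]}]' -1
python3 - <<'E'
from h import *
c=viewer.get_calibration("wrist");im=viewer.camera("wrist");cv2.imwrite("pics/w8.png",im[:,:,::-1])
print(proj(c,[.591,.0533,.066]))
go([.590,.0533,.08],Rn.from_euler("z",-5.5,degrees=True)*Rn.from_matrix(np.diag([1,-1,-1.])))
E
```

```text
[0.59642859 0.05706291 0.066     ]
[  26   33   72   69 3672] [601.10511983 166.33660131] [0.59594356 0.05593104 0.064     ]
time_s: 13.87
eef_pos: [0.5713, 0.0391, 0.1586]
eef_rot: [-0.001, 0.999, -0.05, 0.009]
wrist_force: [-0.4, 0.6, -1.3]
opening: 0.004
[295.85907938 181.77954056]
t13.9 travel [ 0.099 -0.099  0.536] rows 2.0
dr [-0.2 -1.1 -0.2] deg; /30: [-0.007 -0.037 -0.007]
```

View pics/w8.png

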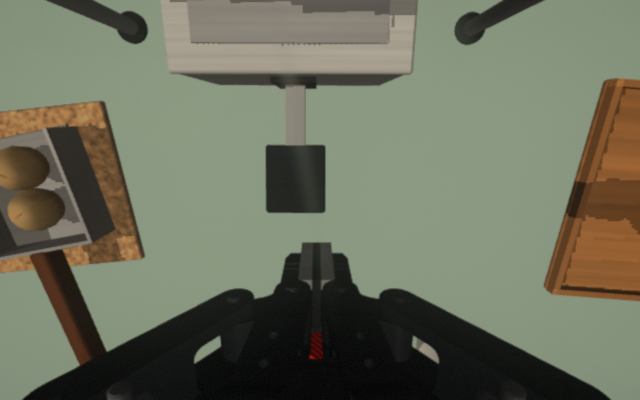

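```bash
python3 - <<'E'
from h import *
c=viewer.get_calibration("wrist")
print("pedal",onz(c,(296,179),.065),"rim",onz(c,(170,72),.098),onz(c,(412,72),.098),"feet",onz(c,(134,27),.003),onz(c,(469,27),.003))
E
python3 -m handwheel '[{"travel":[0.095,-0.1,0],"dr":[0,-0.03,0]},{"travel":[0,0,0.2],"dr":[0,0,0]},{"travel":[0,0,0.2],"dr":[0,0,0]},{"travel":[0,0,0.1],"dr":[0,0,0]},{"travel":[0,0,0],"dr":[0,0,0]}]'
python3 - <<'E'
from h import *
go([.590,.0533,.033],Rn.from_euler("z",-5.5,degrees=True)*Rn.from_matrix(np.diag([1,-1,-1.])))
E
```

```text
pedal [0.59363511 0.05398262 0.065     ] rim [0.67067658 0.11729261 0.098     ] [ 0.65649229 -0.02369018  0.098     ] feet [0.72256729 0.17840438 0.003     ] [ 0.69462947 -0.09777932  0.003     ]
time_s: 14.33
eef_pos: [0.5962, 0.059, 0.0913]
eef_rot: [-0.002, 0.999, -0.049, 0.008]
wrist_force: [-0.5, -0.7, -1.0]
opening: -0.001
t14.3 travel [-0.043  0.044  0.388] rows 1.4
dr [-0.3 -0.9 -0.1] deg; /30: [-0.011 -0.029 -0.004]
```

```bash
python3 -m handwheel '[{"travel":[-0.035,0.035,0.08],"dr":[0,-0.03,0]},{"travel":[0,0,0.08],"dr":[0,0,0]},{"travel":[0,0,0.08],"dr":[0,0,0]},{"travel":[0,0,0.08],"dr":[0,0,0]},{"travel":[0,0,0.06],"dr":[0,0,0]},{"travel":[0,0,0.05],"dr":[0,0,0]}]'
```

```text
time_s: 14.83
eef_pos: [0.5949, 0.0571, 0.0337]
eef_rot: [-0.002, 0.999, -0.046, 0.003]
wrist_force: [-26.5, 0.7, 74.5]
opening: -0.001
```

```bash
python3 -m handwheel '[{"travel":[0,0,-0.03],"dr":[0,0,0]},{"travel":[0,0,-0.1],"dr":[0,0,0]},{"travel":[-0.05,0,-0.2],"dr":[0,0,0]},{"travel":[-0.1,0,-0.25],"dr":[0,0,0]},{"travel":[-0.1,0,-0.25],"dr":[0,0,0]},{"travel":[-0.1,0,0],"dr":[0,0,0]},{"travel":[0,0,0],"dr":[0,0,0]}]'
python3 - <<'E'
from h import *
im=viewer.camera("top");cv2.imwrite("pics/t2.png",cv2.resize(im[20:270,180:500,::-1],None,fx=2.4,fy=2.4))
go([.459,.2745,.15])
E
```

```text
time_s: 15.42
eef_pos: [0.5429, 0.0623, 0.1652]
eef_rot: [-0.002, 0.999, -0.046, 0.005]
wrist_force: [0.3, -0.3, -0.1]
opening: 0.0
t15.5 travel [-0.704 -1.357  0.105] rows 5.0
```

View pics/t2.png

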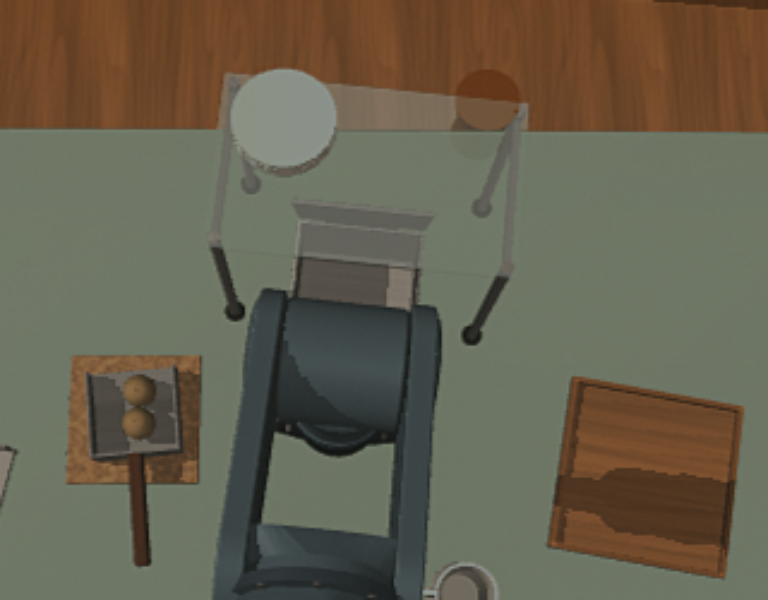

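Lid is standing up and the pan has not moved. Now approach the handle with the tool leaning back 25°.

```bash
cat >> h.py <<'E'
D=Rn.from_matrix(np.diag([1,-1,-1.]))
def ori(yaw,pitch): return Rn.from_euler("z",yaw,degrees=True)*Rn.from_euler("y",pitch,degrees=True)*D
E
python3 - <<'E'
from h import *
c=viewer.get_calibration("top")
a,b=[onz(c,(180+x/2.4,20+y/2.4),.222) for x,y in((295,202),(433,213))];print("lid top",a,b)
ax=np.array([np.cos(np.radians(-5.7)),np.sin(np.radians(-5.7))]);print("expected",np.array([.728,.0405])+ax*(.065+.127*np.cos(1.3)), .095+.13*np.sin(1.3))
R=ori(5,-25);G=np.array([.4625,.2745,.036]);print(G+.0187*R.apply([0,0,1]))
go(G+.0187*R.apply([0,0,1])+[0,0,.09],R)
E
```

```text
lid top [0.76358618 0.10041893 0.222     ] [ 0.75291586 -0.03416134  0.222     ]
expected [0.82648299 0.03067009] 0.2202625641042351
[0.47037289 0.27518879 0.01905204]
t15.5 travel [-0.633 -1.368  0.379] rows 5.1
dr [  2.1  24.1 -10.2] deg; /30: [ 0.069  0.804 -0.339]
```

Lid top edge (mid x ≈ .758) matches the fully open geometry (I had a sign wrong in the expected value: .793−.034). Move on.

```bash
python3 -m handwheel '[{"travel":[-0.1,-0.2,-0.04],"dr":[0,0,0]},{"travel":[-0.11,-0.24,0],"dr":[0,0,0]},{"travel":[-0.11,-0.24,0],"dr":[0,0,0]},{"travel":[-0.11,-0.24,0],"dr":[0,0,0]},{"travel":[-0.11,-0.24,0],"dr":[0,0,0]},{"travel":[-0.1,-0.2,0],"dr":[0,0,0]},{"travel":[0,0,0],"dr":[0.02,0.2,-0.085]},{"travel":[0,0,0],"dr":[0.02,0.2,-0.085]},{"travel":[0,0,0],"dr":[0.02,0.2,-0.085]},{"travel":[0,0,0],"dr":[0.02,0.2,-0.085]},{"travel":[0,0,0],"dr":[0,0,0]}]' 0.1
python3 - <<'E'
from h import *
R=ori(5,-25);p=[.470,.275,.109];go(p,R)
c=viewer.get_calibration("wrist");cv2.imwrite("pics/w9.png",viewer.camera("wrist")[:,:,::-1])
for X in([.6446,.2905,.021],[.4625,.2745,.044],[.425,.271,.044]):print(proj(c,X))
E
```

```text
time_s: 16.38
eef_pos: [0.4736, 0.2851, 0.1638]
eef_rot: [-0.012, 0.974, 0.045, 0.223]
wrist_force: [-0.7, -0.6, -0.3]
opening: 0.554
t16.4 travel [-0.186  0.067  0.316] rows 1.2
dr [-0.4 -0.8  0.2] deg; /30: [-0.012 -0.027  0.007]
[328.44781926  82.95111017]
[329.50238997 272.84628829]
[329.81505868 320.44885451]
```

View pics/w9.png

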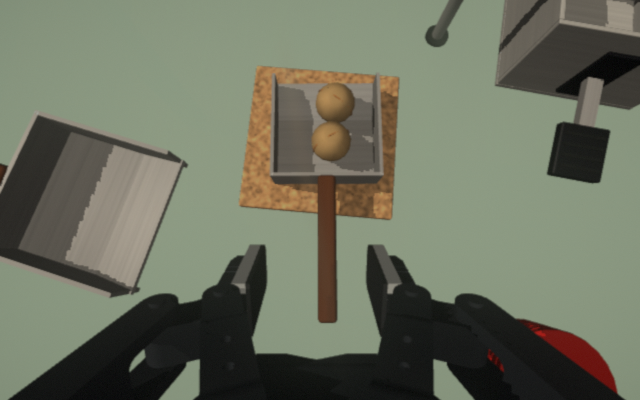

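```bash
python3 -m handwheel '[{"travel":[-0.088,0.03,0.17],"dr":[0,-0.02,0]},{"travel":[-0.088,0.03,0.17],"dr":[0,0,0]},{"travel":[-0.088,0.01,0.17],"dr":[0,0,0]},{"travel":[-0.088,0,0.16],"dr":[0,0,0]},{"travel":[0,0,0],"dr":[0,0,0]}]'
python3 -c "
from h import *
go([.470,.275,.021],ori(5,-25))"
```

```text
time_s: 16.85
eef_pos: [0.4834, 0.2773, 0.0542]
eef_rot: [-0.014, 0.975, 0.037, 0.217]
wrist_force: [-1.2, -0.5, -0.5]
opening: 0.55
t16.9 travel [-0.176  0.011  0.162] rows 0.7
dr [-0.4 -0.1 -0.7] deg; /30: [-0.012 -0.005 -0.024]
```

```bash
python3 -m handwheel '[{"travel":[-0.09,0.011,0.05],"dr":[0,0,-0.02]},{"travel":[-0.08,0,0.06],"dr":[0,0,0]},{"travel":[-0.02,0,0.05],"dr":[0,0,0]},{"travel":[0,0,0],"dr":[0,0,0]}]'
python3 -c "
from h import *
go([.470,.275,.021],ori(5,-25))"
```

```text
time_s: 17.18
eef_pos: [0.4769, 0.2747, 0.0221]
eef_rot: [-0.012, 0.975, 0.038, 0.216]
wrist_force: [-0.4, 0.3, 0.7]
opening: 0.545
t17.2 travel [-0.045 -0.006 -0.012] rows 0.2
dr [-0.1 -0.  -0.6] deg; /30: [-0.004 -0.001 -0.02 ]
```

```bash
python3 -m handwheel '[{"travel":[0,0,0],"dr":[0,0,0]},{"travel":[0,0,0],"dr":[0,0,0]},{"travel":[0,0,0],"dr":[0,0,0]},{"travel":[0,0,0],"dr":[0,0,0]},{"travel":[0,0,0],"dr":[0,0,0]},{"travel":[0,0,0],"dr":[0,0,0]},{"travel":[0,0,0],"dr":[0,0,0]},{"travel":[0,0,0],"dr":[0,0,0]}]' -1 && python3 -m handwheel '[{"travel":[0.01,0,-0.02],"dr":[0,0,0]},{"travel":[0.02,0,-0.05],"dr":[0,0,0]},{"travel":[0.03,0,-0.07],"dr":[0,0,0]},{"travel":[0.05,0,-0.1],"dr":[0,0,0]},{"travel":[0.05,0,-0.1],"dr":[0,0,0]},{"travel":[0.05,0,-0.1],"dr":[0,0,0]},{"travel":[0.05,0,-0.1],"dr":[0,0,0]},{"travel":[0.03,0,-0.07],"dr":[0,0,0]},{"travel":[0,0,0],"dr":[0,0,0]}]'
python3 - <<'E'
from h import *
c=viewer.get_calibration("wrist");cv2.imwrite("pics/w10.png",viewer.camera("wrist")[:,:,::-1])
p,r,o=tool();print(p,r.as_euler("zyx",degrees=True),o["opening"])
E
```

```text
time_s: 17.85
eef_pos: [0.4825, 0.2756, 0.0273]
eef_rot: [-0.012, 0.975, 0.036, 0.218]
wrist_force: [-0.0, -0.5, -1.5]
opening: 0.17
time_s: 18.6
eef_pos: [0.4798, 0.2747, 0.1349]
eef_rot: [-0.012, 0.976, 0.037, 0.216]
wrist_force: [0.8, -0.2, -1.3]
opening: 0.17
[0.47950935 0.27450771 0.13398674] [  -4.85672233   24.81797732 -177.54743995] 0.17058505669665563
```

View pics/w10.png

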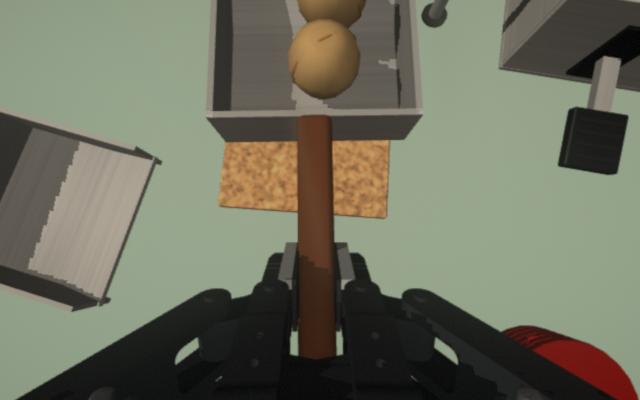

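```bash
cat >> h.py <<'E'
def grasp(sag=0):
    q=[-.012,.975,.036,.218]; Rg=Rn.from_quat([q[1],q[2],q[3],q[0]]); pg=np.array([.4825,.2756,.0273])
    Rp=Rn.from_euler("z",5,degrees=True); pp=np.array([.594,.286,.008])
    return Rg.inv().apply(pp-pg), Rg.inv()*Rp
def pan(pts):  # pan-frame points -> world now
    p,r,o=tool(); t,R=grasp(); return p+r.apply(t+R.apply(np.array(pts,float)))
E
python3 - <<'E'
from h import *
np.set_printoptions(precision=4,suppress=True)
c=viewer.get_calibration("wrist")
for X in pan([[-46,50,34],[-46,-50,34],[-46,50,4],[-46,-50,4]])if 0 else pan(np.array([[-46,50,34],[-46,-50,34],[-46,50,0],[-46,-50,0]])/1e3): print(X,proj(c,X))
print("lip",pan([.052,0,.013]),"grip",pan([-.132,0,.026]))
p,r,o=tool(); t,R=grasp();L=t+R.apply([.052,0,.013]);print("L tool",L)
for d in(3,5,6):
    print(d,"row travel",(L-Rn.from_euler("y",-d,degrees=True).apply(L))/.15,"dr",-d/30)
# target lip (.690,.044,.125), pan yaw -5.7 level
Rt=Rn.from_euler("z",-5.7,degrees=True)*R.inv()
tgt=np.array([.690,.0443,.13])-Rt.apply(L);print("TCP target",tgt);go(tgt,Rt)
E
```

```text
[0.5408 0.3308 0.1483] [206.9208 116.563 ]
[0.5497 0.2312 0.1484] [423.1648 113.3859]
[0.5406 0.3308 0.1143] [227.1617 141.2134]
[0.5495 0.2312 0.1144] [404.2653 138.7009]
lip [0.6428 0.2897 0.1268] grip [0.4595 0.2734 0.1408]
L tool [ 0.1456 -0.0025  0.0756]
3 row travel [ 0.0277 -0.     -0.0501] dr -0.1
5 row travel [ 0.0476  0.     -0.0827] dr -0.16666666666666666
6 row travel [ 0.058  -0.     -0.0987] dr -0.2
TCP target [0.5268 0.0599 0.1363]
t18.6 travel [0.196 1.45  0.063] rows 5.4
dr [-4.5  0.4  9.8] deg; /30: [-0.151  0.012  0.326]
```

No sag: the predicted rim rows of 116/113 match the seen 113. Swing over to the caddy.

```bash
python3 -m handwheel '[{"travel":[0,0.04,0],"dr":[0,0,0]},{"travel":[0,0.08,0],"dr":[0,0,0]},{"travel":[0,0.12,0],"dr":[0,0,0]},{"travel":[0,0.15,0],"dr":[0,0,0]},{"travel":[0,0.15,0],"dr":[0,0,0]},{"travel":[0,0.15,0],"dr":[0,0,0]},{"travel":[0,0.15,0],"dr":[0,0,0]},{"travel":[0,0.15,0],"dr":[0,0,0]},{"travel":[0,0.15,0],"dr":[0,0,0]},{"travel":[0,0.12,0],"dr":[0,0,0]},{"travel":[0,0.08,0],"dr":[0,0,0]},{"travel":[0,0.04,0],"dr":[-0.02,0,0.04]},{"travel":[0,0,0],"dr":[-0.04,0,0.08]},{"travel":[0,0,0],"dr":[-0.05,0,0.1]},{"travel":[0,0,0],"dr":[-0.04,0,0.08]},{"travel":[0,0,0],"dr":[0,0,0]}]'
cat > st.py <<'E'
from h import *
import sys
np.set_printoptions(precision=4,suppress=True)
p,r,o=tool(); t,R=grasp();L=t+R.apply([.052,0,.013])
pr=r*R; a=pr.as_euler("ZYX",degrees=True); print("pan yaw/pitch/roll",a,"lip",pan([.052,0,.013]),"origin",pan([0,0,0]),"F",o["wrist_force"],"op",o["opening"])
lip=np.array(eval(sys.argv[1]));yaw,pit=map(float,sys.argv[2:4])
Rt=Rn.from_euler("ZY",[yaw,pit],degrees=True)*R.inv();go(lip-Rt.apply(L),Rt)
E
python3 st.py "[.69,.0443,.13]" -5.7 0
```

```text
time_s: 19.98
eef_pos: [0.4825, 0.0538, 0.115]
eef_rot: [0.013, 0.978, -0.054, 0.202]
wrist_force: [0.1, 1.1, -2.3]
opening: 0.174
pan yaw/pitch/roll [-5.7471  1.8452 -0.6143] lip [0.6454 0.0379 0.1034] origin [0.5933 0.0431 0.0921] F [ 0.1279  1.0597 -2.2712] op 0.1742557600213694
t20.0 travel [ 0.321 -0.073 -0.016] rows 1.2
dr [0.6 1.8 0.2] deg; /30: [0.02  0.061 0.007]
```

```bash
python3 -m handwheel '[{"travel":[0.04,-0.03,-0.09],"dr":[0.02,0.06,0]},{"travel":[0.04,-0.04,-0.09],"dr":[0,0,0]},{"travel":[0.06,0,0.03],"dr":[0,0,0]},{"travel":[0.08,0,0.045],"dr":[0,0,0]},{"travel":[0.08,0,0.045],"dr":[0,0,0]},{"travel":[0.03,0,0.02],"dr":[0,0,0]},{"travel":[0,0,0],"dr":[0,0,0]}]'
python3 st.py "[.69,.0443,.125]" -5.7 15
```

```text
time_s: 20.57
eef_pos: [0.5224, 0.0633, 0.1363]
eef_rot: [0.007, 0.976, -0.048, 0.213]
wrist_force: [-0.2, -0.5, -2.3]
opening: 0.174
pan yaw/pitch/roll [-4.8803  0.5697 -0.0544] lip [0.6858 0.05   0.1284] origin [0.6338 0.0544 0.1159] F [-0.2416 -0.4842 -2.3366] op 0.17422922672038652
t20.6 travel [ 0.175  0.018 -0.192] rows 0.7
dr [ -0.4 -14.4   0.8] deg; /30: [-0.013 -0.481  0.028]
```

```bash
python3 -m handwheel '[{"travel":[0.05,0.006,-0.075],"dr":[0,-0.165,0.01]},{"travel":[0.05,0.006,-0.08],"dr":[0,-0.165,0.01]},{"travel":[0.05,0.006,-0.08],"dr":[0,-0.165,0]},{"travel":[0,0,0],"dr":[0,0,0]}]'
python3 st.py "[.69,.0443,.12]" -5.7 30
```

```text
time_s: 20.9
eef_pos: [0.5229, 0.0611, 0.1715]
eef_rot: [-0.002, 0.996, -0.052, 0.073]
wrist_force: [1.5, -1.3, -0.5]
opening: 0.174
pan yaw/pitch/roll [-5.0402 16.9024  0.4197] lip [0.6774 0.0482 0.1178] origin [0.6241 0.053  0.1205] F [ 1.5199 -1.3028 -0.526 ] op 0.17413377913861464
t20.9 travel [ 0.227  0.002 -0.209] rows 0.8
dr [ -0.6 -13.1   0.6] deg; /30: [-0.02  -0.436  0.018]
```

```bash
python3 -m handwheel '[{"travel":[0.08,0.006,-0.075],"dr":[0,-0.1,0.01]},{"travel":[0.08,0.006,-0.075],"dr":[0,-0.1,0.01]},{"travel":[0.08,0.006,-0.075],"dr":[0,-0.1,0]},{"travel":[0.03,0,-0.04],"dr":[0,-0.1,0]},{"travel":[0,0,0],"dr":[0,0,0]}]'
python3 st.py "[.69,.0443,.12]" -5.7 45
```

```text
time_s: 21.32
eef_pos: [0.5526, 0.0559, 0.2064]
eef_rot: [-0.009, 0.998, -0.055, -0.039]
wrist_force: [-0.9, -0.4, -2.1]
opening: 0.169
pan yaw/pitch/roll [-5.115  29.7169  0.8359] lip [0.6914 0.0442 0.1197] origin [0.6401 0.049  0.1341] F [-0.9205 -0.4133 -2.1157] op 0.16919157616729966
t21.3 travel [ 0.157 -0.015 -0.24 ] rows 0.9
dr [ -0.9 -15.3   0.4] deg; /30: [-0.03  -0.509  0.012]
```

```bash
python3 -m handwheel '[{"travel":[0.04,0,-0.06],"dr":[0,-0.12,0.01]},{"travel":[0.045,0,-0.07],"dr":[0,-0.13,0]},{"travel":[0.045,0,-0.07],"dr":[0,-0.13,0]},{"travel":[0.045,0,-0.06],"dr":[0,-0.13,0]},{"travel":[0,0,0],"dr":[0,0,0]}]'
python3 st.py "[.69,.0443,.12]" -5.7 52
```

```text
time_s: 21.73
eef_pos: [0.5779, 0.0542, 0.2311]
eef_rot: [-0.017, 0.983, -0.054, -0.177]
wrist_force: [-0.4, -0.5, -2.7]
opening: 0.174
pan yaw/pitch/roll [-4.58   45.6931  1.4647] lip [0.6877 0.0462 0.1094] origin [0.6422 0.0502 0.1375] F [-0.3943 -0.5077 -2.7426] op 0.1737375383480208
t21.7 travel [ 0.052 -0.008 -0.176] rows 0.7
dr [-1.  -6.3  0.5] deg; /30: [-0.033 -0.209  0.016]
```

```bash
python3 -m handwheel '[{"travel":[0.03,0,-0.09],"dr":[0,-0.1,0]},{"travel":[0.02,0,-0.08],"dr":[0,-0.1,0]},{"travel":[0,0,0],"dr":[0,0,0]},{"travel":[0,0,0],"dr":[0,0,0]},{"travel":[0,0,0],"dr":[0,0,0]},{"travel":[0,0,0],"dr":[0,0,0]},{"travel":[0,0,0],"dr":[0,0,0]},{"travel":[0,0,0],"dr":[0,0,0]}]'
python3 st.py "[.69,.0443,.12]" -5.7 52
python3 - <<'E'
from h import *
a=viewer.camera("wrist")[:,:,::-1];b=viewer.camera("top")[:,:,::-1]
cv2.imwrite("pics/w11.png",a);cv2.imwrite("pics/t11.png",b)
cv2.imwrite("pics/p11.png",np.hstack([cv2.resize(a,(480,300)),cv2.resize(b[60:220,240:412],(320,300))]))
E
```

```text
time_s: 22.4
eef_pos: [0.5856, 0.0551, 0.2421]
eef_rot: [-0.02, 0.972, -0.05, -0.228]
wrist_force: [0.1, -0.3, -1.1]
opening: 0.17
pan yaw/pitch/roll [-3.8784 51.6512  1.9469] lip [0.6822 0.0494 0.1096] origin [0.6399 0.0527 0.1423] F [ 0.0922 -0.2912 -1.08  ] op 0.17047013220713655
t22.4 travel [ 0.021  0.005 -0.093] rows 0.3
dr [-1.  -0.3  0.8] deg; /30: [-0.032 -0.01   0.027]
```

View pics/p11.png

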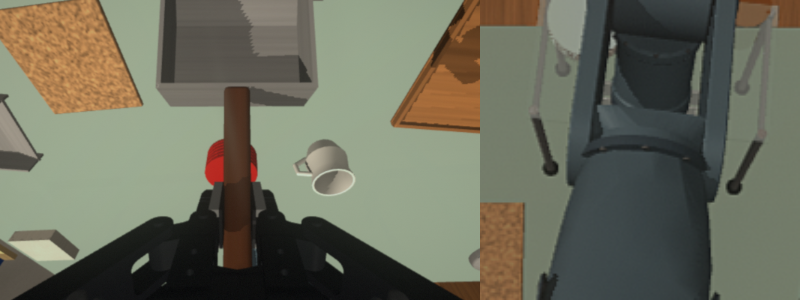

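The pan is empty as far as it is visible. Back out along −x and slightly up, then level it.

```bash
python3 -m handwheel '[{"travel":[-0.05,0,0.01],"dr":[0,0,0]},{"travel":[-0.11,0,0.05],"dr":[0,0,0]},{"travel":[-0.15,0,0.07],"dr":[0,0,0]},{"travel":[-0.15,0,0.07],"dr":[0,0,0]},{"travel":[-0.15,0,0.07],"dr":[0,0,0]},{"travel":[-0.15,0,0.07],"dr":[0,0,0]},{"travel":[-0.05,0,0],"dr":[0,0.2,0]},{"travel":[0,0,0],"dr":[0,0.22,0]},{"travel":[0,0,0],"dr":[0,0.22,0]},{"travel":[0,0,0],"dr":[0,0.22,0]},{"travel":[0,0,0],"dr":[0,0.22,0]},{"travel":[0,0,0],"dr":[0,0.22,0]},{"travel":[0,0,0],"dr":[0,0.22,0]},{"travel":[0,0,0],"dr":[0,0.22,0]},{"travel":[0,0,0],"dr":[0,0,0]}]'
python3 st.py "[.6436,.2951,.15]" 5 0
python3 - <<'E'
from h import *
for n in("wrist","top","scene"): cv2.imwrite(f"pics/{n}12.png",viewer.camera(n)[:,:,::-1])
c=viewer.get_calibration("wrist")
for X in pan(np.array([[-46,50,34],[-46,-50,34],[-46,50,0],[-46,-50,0]])/1e3): print(X,proj(c,X))
E
```

```text
time_s: 23.75
eef_pos: [0.4416, 0.0703, 0.2488]
eef_rot: [0.005, 0.968, -0.054, 0.245]
wrist_force: [-1.1, 0.3, -3.6]
opening: 0.176
pan yaw/pitch/roll [-5.5609 -3.0828  0.4497] lip [0.6049 0.0551 0.2513] origin [0.554  0.0601 0.2355] F [-1.0645  0.3107 -3.5552] op 0.1761697654028488
t23.8 travel [-0.21  -1.409  0.613] rows 5.2
dr [ 4.3 -3.2 -9.6] deg; /30: [ 0.143 -0.106 -0.32 ]
[0.51676097 0.11293356 0.27288644] [206.7371187  116.16664554]
[0.50699814 0.01341423 0.27211789] [422.89840106 112.9712877 ]
[0.51864263 0.11301113 0.23893864] [227.01069531 140.86843558]
[0.50887979 0.01349181 0.23817009] [404.05777006 138.34215516]
```

```bash
python3 - <<'E'
from h import *
a,b=[cv2.cvtColor(cv2.imread(f"pics/{n}.png"),cv2.COLOR_BGR2GRAY) for n in("w10","wrist12")]
for col in(250,370):
    for g in(a,b): print(col,g[96:156:3,col])
t=cv2.cvtColor(cv2.imread("pics/wrist12.png"),cv2.COLOR_BGR2HSV)
m=((t[...,0]>10)&(t[...,0]<25)&(t[...,1]>60)).astype(np.uint8)[0:110,210:420];print("brown in pan",m.sum())
t=cv2.cvtColor(cv2.imread("pics/w10.png"),cv2.COLOR_BGR2HSV)
m=((t[...,0]>10)&(t[...,0]<25)&(t[...,1]>60)).astype(np.uint8)[0:110,210:420];print("before",m.sum())
E
```

```text
250 [ 96  95  96  95  91 131 140  85  59  62  61  60  59  60  60  71 141 137
 149 116]
250 [ 98  98  96  98  92 130 139  94  59  61  61  59  59  60  60  66 158 160
 159 160]
370 [ 94  94  93  90 104 138 133  57  60  60  59  57  58  60  58 133 143 140
 152 158]
370 [140 142 142 138 136 138 139  76  59  60  59  61  59  59  59  75 159 159
 159 159]
brown in pan 0
before 5922
```

No slip, and the pan is empty (0 brown pixels inside, against 5922 before). Move it back to the mat.

```bash
python3 -m handwheel '[{"travel":[0,-0.15,0],"dr":[0,0,0]},{"travel":[0,-0.2,0],"dr":[0,0,0]},{"travel":[0,-0.23,0],"dr":[0,0,0]},{"travel":[0,-0.23,0],"dr":[0,0,0]},{"travel":[0,-0.23,0],"dr":[0,0,0]},{"travel":[0,-0.23,0],"dr":[0,0,0]},{"travel":[0,-0.1,0],"dr":[0.05,-0.05,-0.1]},{"travel":[0,0,0],"dr":[0.05,-0.05,-0.1]},{"travel":[0,0,0],"dr":[0.04,0,-0.12]},{"travel":[0,0,0],"dr":[0,0,0]}]'
python3 st.py "[.6434,.2951,.06]" 5 0
python3 - <<'E'
from h import *
for n in("top","scene"): cv2.imwrite(f"pics/{n}13.png",viewer.camera(n)[:,:,::-1])
E
```

```text
time_s: 24.73
eef_pos: [0.4922, 0.2874, 0.2662]
eef_rot: [-0.009, 0.976, 0.032, 0.215]
wrist_force: [-0.4, -0.3, -0.9]
opening: 0.167
pan yaw/pitch/roll [ 4.5098  0.4297 -0.1991] lip [0.6556 0.3009 0.2587] origin [0.6037 0.2967 0.2461] F [-0.3552 -0.3343 -0.8823] op 0.1674758492799345
t24.7 travel [-0.635  0.048  1.174] rows 4.3
dr [ 0.4  0.4 -0.4] deg; /30: [ 0.013  0.014 -0.012]
```

```bash
python3 -m handwheel '[{"travel":[-0.1,0.02,0.15],"dr":[0.01,0,0]},{"travel":[-0.12,0.02,0.22],"dr":[0,0,0]},{"travel":[-0.12,0,0.22],"dr":[0,0,0]},{"travel":[-0.12,0,0.22],"dr":[0,0,0]},{"travel":[-0.11,0,0.2],"dr":[0,0,0]},{"travel":[-0.05,0,0.1],"dr":[0,0,0]},{"travel":[0,0,0],"dr":[0,0,0]}]'
python3 st.py "[.6434,.2951,.021]" 5 0
```

```text
time_s: 25.42
eef_pos: [0.487, 0.2817, 0.0748]
eef_rot: [-0.012, 0.976, 0.02, 0.218]
wrist_force: [-0.6, -1.4, -2.9]
opening: 0.173
pan yaw/pitch/roll [ 3.2265 -0.0439  0.3462] lip [0.6507 0.2917 0.0686] origin [0.5988 0.2888 0.0556] F [-0.5743 -1.3659 -2.9138] op 0.172978257468315
t25.4 travel [-0.177  0.013  0.266] rows 1.0
dr [ 0.4 -0.1 -1.8] deg; /30: [ 0.015 -0.002 -0.058]
```

```bash
python3 -m handwheel '[{"travel":[-0.06,0.01,0.09],"dr":[0,0,-0.03]},{"travel":[-0.045,0,0.07],"dr":[0,0,0]},{"travel":[-0.03,0,0.05],"dr":[0,0,0]},{"travel":[-0.015,0,0.03],"dr":[0,0,0]},{"travel":[-0.01,0,0.02],"dr":[0,0,0]},{"travel":[0,0,0],"dr":[0,0,0]}]'
python3 st.py "[.6434,.2951,.021]" 5 0
```

```text
time_s: 25.92
eef_pos: [0.4879, 0.281, 0.0314]
eef_rot: [-0.009, 0.975, 0.024, 0.22]
wrist_force: [-0.8, -0.6, -1.2]
opening: 0.177
pan yaw/pitch/roll [ 3.6065 -0.2608 -0.0058] lip [0.6516 0.292  0.0258] origin [0.5997 0.2887 0.0126] F [-0.8429 -0.6433 -1.1677] op 0.17692602136982427
t25.9 travel [-0.059  0.003  0.002] rows 0.2
dr [ 0.6 -0.3 -1.3] deg; /30: [ 0.02  -0.009 -0.042]
```

```bash
python3 -m handwheel '[{"travel":[-0.01,0,0.02],"dr":[0,0,0]},{"travel":[-0.01,0,0.02],"dr":[0,0,0]},{"travel":[0,0,0],"dr":[0,0,0]}]'
python3 st.py "[.6434,.2951,.021]" 5 0
```

```text
time_s: 26.17
eef_pos: [0.4902, 0.282, 0.0269]
eef_rot: [-0.01, 0.975, 0.024, 0.223]
wrist_force: [-0.1, -0.8, -2.7]
opening: 0.171
pan yaw/pitch/roll [ 3.5732 -0.5272  0.0807] lip [0.6539 0.2929 0.0221] origin [0.6021 0.2896 0.0087] F [-0.1236 -0.8364 -2.7404] op 0.17127825309590086
t26.2 travel [-0.06   0.009 -0.032] rows 0.2
dr [ 0.5 -0.5 -1.3] deg; /30: [ 0.018 -0.018 -0.044]
```

```bash
python3 -m handwheel '[{"travel":[0,0,0],"dr":[0,0,0]},{"travel":[0,0,0],"dr":[0,0,0]},{"travel":[0,0,0],"dr":[0,0,0]},{"travel":[0,0,0],"dr":[0,0,0]},{"travel":[0,0,0],"dr":[0,0,0]},{"travel":[0,0,-0.05],"dr":[0,0,0]},{"travel":[0,0,-0.1],"dr":[0,0,0]},{"travel":[0,0,-0.2],"dr":[0,0,0]},{"travel":[0,0,-0.25],"dr":[0,0,0]},{"travel":[0,0,-0.25],"dr":[0,0,0]},{"travel":[0,0,-0.1],"dr":[0,0,0]},{"travel":[0,0,0],"dr":[0,0,0]}]' 0.1
python3 - <<'E'
from h import *
for n in("wrist","top","scene"): cv2.imwrite(f"pics/{n}14.png",viewer.camera(n)[:,:,::-1])
c=viewer.get_calibration("wrist");im=cv2.imread("pics/wrist14.png")
# handle (dark red-brown) and mat mask
h=cv2.cvtColor(im,cv2.COLOR_BGR2HSV)
m=((h[...,0]<15)&(h[...,1]>110)&(h[...,2]<120)).astype(np.uint8);n,l,s,ce=cv2.connectedComponentsWithStats(m)
for i in range(1,n):
    if s[i,4]>300: print(s[i],ce[i])
for X in([.602+.052,.292,.021],[.602-.046,.287,.042],[.602-.171,.279,.044]):print(proj(c,X))
go([.57,.055,.16],ori(-5.7,0))
E
```

```text
time_s: 27.17
eef_pos: [0.4259, 0.278, 0.1638]
eef_rot: [-0.012, 0.974, 0.024, 0.224]
wrist_force: [0.9, -0.4, -0.3]
opening: 0.55
[ 307  114   21  137 2134] [316.68791003 179.06982193]
[ 469  259  141  113 5310] [551.40376648 317.44425612]
[315.09292174  26.31958462]
[314.75347823 108.99624003]
[316.63713699 250.77221292]
t27.3 travel [0.807 1.527 0.367] rows 5.7
dr [ -2.5 -25.5   8.3] deg; /30: [-0.083 -0.85   0.278]
```

Handle rows 114–251 match the prediction (251), so the pan stands where it was placed. Now straighten the tool, open it, and go to the pedal.

```bash
python3 -m handwheel '[{"travel":[0,0,0],"dr":[-0.02,-0.215,0.07]},{"travel":[0,0,0],"dr":[-0.02,-0.215,0.07]},{"travel":[0,0,0],"dr":[-0.02,-0.215,0.07]},{"travel":[0,0,0],"dr":[-0.02,-0.215,0.07]},{"travel":[0.1,0.2,0],"dr":[0,0,0]},{"travel":[0.13,0.23,0],"dr":[0,0,0]},{"travel":[0.13,0.23,0],"dr":[0,0,0]},{"travel":[0.13,0.23,0],"dr":[0,0,0]},{"travel":[0.13,0.23,0],"dr":[0,0,0]},{"travel":[0.13,0.23,0],"dr":[0,0,0]},{"travel":[0.13,0.13,0],"dr":[0,0,0]},{"travel":[0,0,0],"dr":[0,0,0]}]' 1
python3 - <<'E'
from h import *
c=viewer.get_calibration("wrist");im=viewer.camera("wrist")[:,:,::-1];cv2.imwrite("pics/w15.png",im)
print("pred pedal",proj(c,[.5935,.054,.033]))
g=im[100:330].max(2)
m=(im.max(2)<50).astype(np.uint8);n,l,s,ce=cv2.connectedComponentsWithStats(m)
for i in range(1,n):
    if s[i,4]>400: print(s[i],ce[i],onz(c,ce[i],.033))
go([.5935,.054,.07],ori(-5.7,0))
E
```

```text
time_s: 28.32
eef_pos: [0.5274, 0.0265, 0.1229]
eef_rot: [0.003, 0.998, -0.053, -0.035]
wrist_force: [0.1, 0.2, 0.3]
opening: 0.997
pred pedal [264.40683401 107.71760279]
[ 230   70   64   75 4016] [260.67753984 108.08242032] [0.5935323 0.0564979 0.033    ]
[   0   79   46  111 2566] [ 15.56001559 147.083788  ] [0.58588308 0.22791012 0.033     ]
[   0  239   47   99 1874] [ 18.98879402 295.13287086] [0.46937111 0.27558095 0.033     ]
[    0   256   640   144 43627] [317.00932909 356.19944071] [0.37777476 0.04159885 0.033     ]
t28.4 travel [ 0.457 -0.223  0.313] rows 1.7
dr [ 0.5  4.2 -0.4] deg; /30: [ 0.018  0.138 -0.013]
```

```bash
python3 -m handwheel '[{"travel":[0.15,-0.1,0],"dr":[0.01,0.2,0]},{"travel":[0.15,-0.1,0],"dr":[0.01,0.2,0]},{"travel":[0.12,0,0.1],"dr":[0,0.07,0]},{"travel":[0,0,0.1],"dr":[0,0,0]},{"travel":[0,0,0],"dr":[0,0,0]}]'
python3 -c "
from h import *
go([.596,.0551,.012],ori(-5.7,-10))"
```

```text
time_s: 28.78
eef_pos: [0.5928, 0.0532, 0.0828]
eef_rot: [0.003, 0.995, -0.055, 0.084]
wrist_force: [-1.4, -0.2, -1.3]
opening: 0.998
t28.8 travel [-0.06  -0.013  0.469] rows 1.7
dr [-0.1  0.4 -0.6] deg; /30: [-0.003  0.012 -0.02 ]
```

```bash
python3 -m handwheel '[{"travel":[-0.03,-0.013,0.13],"dr":[0,0.01,-0.02]},{"travel":[-0.03,0,0.13],"dr":[0,0,0]},{"travel":[0,0,0.1],"dr":[0,0,0]},{"travel":[0,0,0.05],"dr":[0,0,0]},{"travel":[0,0,0],"dr":[0,0,0]}]'
python3 -c "
from h import *
go([.596,.0551,.012],ori(-5.7,-10))"
```

```text
time_s: 29.2
eef_pos: [0.5892, 0.0596, 0.014]
eef_rot: [0.002, 0.996, -0.048, 0.081]
wrist_force: [-1.2, 0.9, -0.3]
opening: 1.001
t29.2 travel [0.045 0.026 0.021] rows 0.2
dr [-0.2  0.7  0.2] deg; /30: [-0.007  0.024  0.007]
```

```bash
python3 -m handwheel '[{"travel":[0.045,0.03,0.01],"dr":[0,0.02,0.03]},{"travel":[0,0,0],"dr":[0,0,0]},{"travel":[0,0,0],"dr":[0,0,0]}]' && python3 -m handwheel '[{"travel":[0,0,0],"dr":[0,0,0]},{"travel":[0,0,0],"dr":[0,0,0]},{"travel":[0,0,0],"dr":[0,0,0]},{"travel":[0,0,0],"dr":[0,0,0]},{"travel":[0,0,0],"dr":[0,0,0]},{"travel":[0,0,0],"dr":[0,0,0]},{"travel":[0,0,0],"dr":[0,0,0]}]' -1
python3 -c "
from h import *
p,r,o=tool();print(p,r.as_euler('zyx',degrees=True),o['opening'],o['wrist_force'],o['torque'])"
```

```text
time_s: 29.45
eef_pos: [0.5957, 0.0549, 0.014]
eef_rot: [0.002, 0.995, -0.056, 0.086]
wrist_force: [-0.4, 1.2, -0.4]
opening: 0.999
time_s: 30.03
eef_pos: [0.5974, 0.0524, 0.0179]
eef_rot: [0.004, 0.995, -0.055, 0.088]
wrist_force: [1.3, 0.3, -2.4]
opening: 0.5
[0.59738706 0.0523912  0.01793135] [  6.40955429  10.04147091 178.99513894] 0.5002639148184765 [ 1.33090476  0.31162136 -2.40808924] [-0.18479191  0.03347544  0.11783646]
```

```bash
python3 -m handwheel '[{"travel":[-0.001,0,-0.012],"dr":[0,-0.03,0]},{"travel":[-0.001,0,-0.012],"dr":[0,-0.03,0]},{"travel":[-0.001,0,-0.012],"dr":[0,-0.03,0]},{"travel":[-0.001,0,-0.012],"dr":[0,-0.03,0]},{"travel":[-0.001,0,-0.012],"dr":[0,-0.03,0]},{"travel":[-0.001,0,-0.012],"dr":[0,-0.03,0]}]'
cat > pd.py <<'E'
from h import *
p,r,o=tool();print(p.round(4),r.as_euler('zyx',degrees=True).round(1),o['opening'].round(3),np.round(o['wrist_force'],1),np.round(o['torque'],2))
rel=p-np.array([.688,0,.045]);print("arm angle from start deg",np.degrees(np.arctan2(rel[2],-rel[0])-np.arctan2(.0179-.045,.688-.5974)))
E
python3 pd.py
```

```text
time_s: 30.53
eef_pos: [0.5951, 0.0526, 0.0274]
eef_rot: [0.001, 0.998, -0.055, 0.037]
wrist_force: [3.3, -0.5, -7.1]
opening: 0.495Traceback (most recent call last):
  File "pd.py", line 2, in <module>
    p,r,o=tool();print(p.round(4),r.as_euler('zyx',degrees=True).round(1),o['opening'].round(3),np.round(o['wrist_force'],1),np.round(o['torque'],2))
                                                                          ^^^^^^^^^^^^^^^^^^
AttributeError: 'float' object has no attribute 'round'
```

```bash
sed -i "s/o\['opening'\].round(3)/o['opening']/" pd.py; python3 -m handwheel '[{"travel":[0,0,-0.006],"dr":[0,-0.012,0]},{"travel":[0,0,-0.006],"dr":[0,-0.012,0]},{"travel":[0,0,-0.006],"dr":[0,-0.012,0]},{"travel":[0,0,-0.006],"dr":[0,-0.012,0]},{"travel":[0,0,-0.006],"dr":[0,-0.012,0]},{"travel":[0,0,-0.006],"dr":[0,-0.012,0]},{"travel":[0,0,-0.006],"dr":[0,-0.012,0]},{"travel":[0,0,-0.006],"dr":[0,-0.012,0]}]'; python3 pd.py
```

```text
time_s: 31.2
eef_pos: [0.5942, 0.0527, 0.0337]
eef_rot: [-0.0, 0.998, -0.055, 0.008]
wrist_force: [3.8, -0.3, -8.7]
opening: 0.498
[0.5942 0.0527 0.0337] [  6.3   0.9 180. ] 0.4977274838905333 [ 3.8 -0.3 -8.7] [-0.17 -0.41  0.12]
arm angle from start deg 9.77531435875371
```

```bash
python3 -m handwheel '[{"travel":[0,0,-0.006],"dr":[0,-0.012,0]},{"travel":[0,0,-0.006],"dr":[0,-0.012,0]},{"travel":[0,0,-0.006],"dr":[0,-0.012,0]},{"travel":[0,0,-0.006],"dr":[0,-0.012,0]},{"travel":[0,0,-0.006],"dr":[0,-0.012,0]},{"travel":[0,0,-0.006],"dr":[0,-0.012,0]},{"travel":[0,0,-0.006],"dr":[0,-0.012,0]},{"travel":[0,0,-0.006],"dr":[0,-0.012,0]},{"travel":[0,0,-0.006],"dr":[0,-0.012,0]},{"travel":[0,0,-0.006],"dr":[0,-0.012,0]},{"travel":[0,0,-0.006],"dr":[0,-0.012,0]},{"travel":[0,0,-0.006],"dr":[0,-0.012,0]}]'; python3 pd.py
```

```text
time_s: 32.2
eef_pos: [0.5937, 0.0527, 0.0433]
eef_rot: [-0.003, 0.998, -0.055, -0.035]
wrist_force: [4.7, -0.1, -11.0]
opening: 0.496
[0.5937 0.0527 0.0433] [   6.3   -3.9 -179.5] 0.4960150756463618 [  4.7  -0.1 -11. ] [-0.24 -0.54  0.1 ]
arm angle from start deg 15.625098969707706
```

```bash
python3 -m handwheel '[{"travel":[0,0,-0.006],"dr":[0,-0.012,0]},{"travel":[0,0,-0.006],"dr":[0,-0.012,0]},{"travel":[0,0,-0.006],"dr":[0,-0.012,0]},{"travel":[0,0,-0.006],"dr":[0,-0.012,0]},{"travel":[0,0,-0.006],"dr":[0,-0.012,0]},{"travel":[0,0,-0.006],"dr":[0,-0.012,0]},{"travel":[0,0,-0.006],"dr":[0,-0.012,0]}]'; python3 pd.py
```

```text
time_s: 32.78
eef_pos: [0.5937, 0.0527, 0.0478]
eef_rot: [-0.004, 0.997, -0.055, -0.059]
wrist_force: [4.8, -0.2, -11.6]
opening: 0.493
[0.5937 0.0527 0.0478] [   6.4   -6.8 -179.2] 0.4930444123196323 [  4.8  -0.2 -11.6] [-0.26 -0.66  0.06]
arm angle from start deg 18.364145394799902
```

```bash
python3 -m handwheel '[{"travel":[0,0,-0.006],"dr":[0,-0.012,0]},{"travel":[0,0,-0.006],"dr":[0,-0.012,0]},{"travel":[0,0,-0.006],"dr":[0,-0.012,0]},{"travel":[0,0,-0.006],"dr":[0,-0.012,0]},{"travel":[0,0,-0.006],"dr":[0,-0.012,0]}]'; python3 pd.py;python3 -m handwheel '[{"travel":[0,0,-0.008],"dr":[0,-0.005,0]},{"travel":[0,0,-0.01],"dr":[0,0,0]},{"travel":[0,0,-0.01],"dr":[0,0,0]}]'; python3 pd.py
```

```text
time_s: 33.2
eef_pos: [0.5936, 0.0528, 0.0498]
eef_rot: [-0.005, 0.996, -0.055, -0.077]
wrist_force: [6.5, 0.3, -17.2]
opening: 0.5
[0.5936 0.0528 0.0498] [   6.4   -8.8 -178.9] 0.5001398511112449 [  6.5   0.3 -17.2] [-0.28 -1.26  0.15]
arm angle from start deg 19.559859775984602
time_s: 33.45
eef_pos: [0.5935, 0.0527, 0.0499]
eef_rot: [-0.005, 0.995, -0.055, -0.079]
wrist_force: [7.6, 0.3, -20.8]
opening: 0.497
[0.5935 0.0527 0.0499] [   6.4   -9.1 -178.9] 0.49663708492353026 [  7.6   0.3 -20.8] [-0.42 -1.69  0.17]
arm angle from start deg 19.617694227647284
```

The pedal is at its upper stop: 19.6° travelled, motion ended and force rising. Relax, release, back off.

```bash
python3 -m handwheel '[{"travel":[0,0,0],"dr":[0,0,0]},{"travel":[0,0,0],"dr":[0,0,0]},{"travel":[0,0,0],"dr":[0,0,0]},{"travel":[0,0,0],"dr":[0,0,0]},{"travel":[0,0,0],"dr":[0,0,0]},{"travel":[0,0,0],"dr":[0,0,0]},{"travel":[0,0,0],"dr":[0,0,0]},{"travel":[0,0,-0.05],"dr":[0,0,0]},{"travel":[0,0,-0.1],"dr":[0,0,0]},{"travel":[0,0,-0.2],"dr":[0,0,0]},{"travel":[0,0,-0.2],"dr":[0,0,0]},{"travel":[-0.2,0,0],"dr":[0,0,0]},{"travel":[-0.25,0,0],"dr":[0,0,0]},{"travel":[-0.25,0,0],"dr":[0,0,0]},{"travel":[-0.25,0,0],"dr":[0,0,0]},{"travel":[0,0,0],"dr":[0,0,0]}]' 1
python3 - <<'E'
from h import *
I={n:viewer.camera(n)[:,:,::-1].copy() for n in("wrist","top","scene")}
for n in I: cv2.imwrite(f"pics/{n}16.png",I[n])
a=cv2.resize(I["scene"][70:350,190:470],(440,440));b=cv2.resize(I["top"][60:290,180:400],(350,366));c=cv2.resize(I["wrist"],(350,219))
o=np.zeros((590,795,3),np.uint8);o[:440,:440]=a;o[:366,442:792]=b;o[368:587,442:792]=c
cv2.imwrite("pics/fin.png",o)
S0=cv2.imread("pics/scene0.png")
def cen(im,f):
    h=cv2.cvtColor(im,cv2.COLOR_BGR2HSV);m=f(h).astype(np.uint8);n,l,s,ce=cv2.connectedComponentsWithStats(m);i=1+s[1:,4].argmax();return s[i],ce[i]
red=lambda h:((h[...,0]<8)|(h[...,0]>172))&(h[...,1]>170)&(h[...,2]>90)
for n in("scene","top"): print(n,cen(cv2.imread(f"pics/{n}0.png"),red),cen(I[n],red))
E
```

```text
time_s: 34.78
eef_pos: [0.4648, 0.0667, 0.1681]
eef_rot: [-0.006, 0.995, -0.056, -0.077]
wrist_force: [0.5, 1.1, -0.8]
opening: 1.002
scene (array([357, 227,  31,  32, 762], dtype=int32), array([372.16404199, 242.43700787])) (array([357, 227,  31,  32, 762], dtype=int32), array([372.17191601, 242.47769029]))
top (array([291, 251,  35,  36, 992], dtype=int32), array([308.05645161, 268.20564516])) (array([297, 251,  25,   7, 102], dtype=int32), array([309.50980392, 253.70588235]))
```

View pics/fin.png

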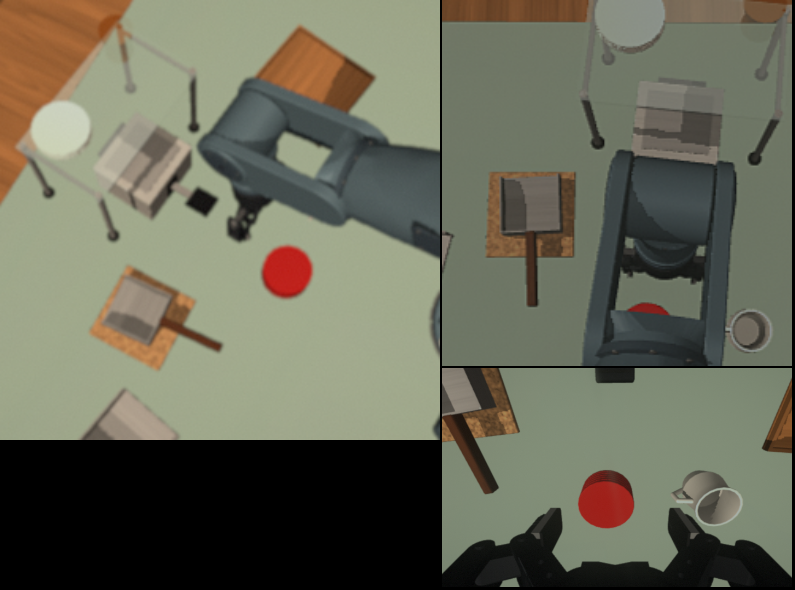

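The picture shows the lid shut, pan empty on the mat and coasters unmoved. I'll check the lid by pixel difference, and the walnuts in the open-lid frames, before handing in.

```bash
python3 - <<'E'
from h import *
L=lambda n:cv2.imread(f"pics/{n}.png")
a,b=L("scene0").astype(int),L("scene16").astype(int)
print("scene caddy diff vs start",np.abs(a-b)[140:212,245:330].max(2).mean(), "lid-open ref",np.abs(a-L("scene14").astype(int))[140:212,245:330].max(2).mean())
a,b=L("top0").astype(int),L("top16").astype(int)
d=np.abs(a-b).max(2); print("top lid diff",d[108:150,295:360].mean(),"shelf things",d[45:100,270:402].mean(),"creamer",d[252:285,358:392].mean())
def brown(n,x0,y0,x1,y1):
    h=cv2.cvtColor(L(n),cv2.COLOR_BGR2HSV)[y0:y1,x0:x1]
    m=((h[...,0]>9)&(h[...,0]<26)&(h[...,1]>70)).astype(np.uint8);k,l,s,ce=cv2.connectedComponentsWithStats(m)
    print(n,[(s[i,4],(ce[i]+[x0,y0]).round()) for i in range(1,k) if s[i,4]>8])
for n in("top13","top14"): brown(n,295,100,362,170)
for n in("scene13","scene14","scene0"): brown(n,245,140,330,212)
E
```

```text
scene caddy diff vs start 11.04264705882353 lid-open ref 15.963235294117647
top lid diff 6.61062271062271 shelf things 7.605922865013774 creamer 6.722816399286987
top13 [(np.int32(135), array([334., 138.])), (np.int32(65), array([309., 155.]))]
top14 [(np.int32(136), array([334., 138.])), (np.int32(66), array([309., 155.]))]
scene13 [(np.int32(111), array([280., 172.])), (np.int32(33), array([284., 194.]))]
scene14 [(np.int32(110), array([280., 172.])), (np.int32(34), array([284., 194.]))]
scene0 []
```

```bash
python3 - <<'E'
from h import *
c=viewer.get_calibration("top");s=viewer.get_calibration("scene")
for p in((334,138),(309,155)):print(onz(c,p,.03))
for p in((280,172),(284,194)):print(onz(s,p,.03))
L=lambda n:cv2.cvtColor(cv2.imread(f"pics/{n}.png"),cv2.COLOR_BGR2GRAY).astype(np.float32)
# sub-pixel shift of lid / pedal regions between start and now; and lid-open frame
for n,r in(("top",(105,172,292,362)),("scene",(140,212,245,312)),("scene",(184,210,302,332)),("scene",(180,205,385,415))):
    y0,y1,x0,x1=r
    for k in("14","16"):
        A=L(n+"0")[y0:y1,x0:x1];B=L(n+k)[y0:y1,x0:x1]
        T=A[6:-6,6:-6];m=cv2.matchTemplate(B,T,cv2.TM_CCOEFF_NORMED);_,v,_,loc=cv2.minMaxLoc(m);print(n,r,k,"match",round(v,3),"shift",np.array(loc)-6)
E
```

```text
[0.74407859 0.01898022 0.03      ]
[0.695006   0.08831121 0.03      ]
[0.74317342 0.02424762 0.03      ]
[0.69650616 0.08178619 0.03      ]
top (105, 172, 292, 362) 14 match 0.57 shift [-4  0]
top (105, 172, 292, 362) 16 match 0.878 shift [0 0]
scene (140, 212, 245, 312) 14 match 0.707 shift [0 1]
scene (140, 212, 245, 312) 16 match 0.999 shift [0 0]
scene (184, 210, 302, 332) 14 match 0.986 shift [0 3]
scene (184, 210, 302, 332) 16 match 0.999 shift [0 0]
scene (180, 205, 385, 415) 14 match 0.999 shift [0 0]
scene (180, 205, 385, 415) 16 match 0.446 shift [ 4 -1]
```

```bash
python3 -c "
from bench import ctrl
print(ctrl.hand_in(), ctrl.get_obs()['time_s'])"
```

```text
the job is handed in; nothing more can be done
the job is handed in; nothing more can be done
```

The job is done and handed in, at about 35 s of robot time. I put the two walnuts into the small pan one at a time and pressed the pedal until the lid stood fully open. I then tipped the pan at the caddy mouth under the shelf, set the empty pan back on the cork mat, and slowly lifted the pedal until it stopped.

**Last checks**
- **Walnuts:** both were inside the caddy, seen by two cameras with the lid still open, near (0.744, 0.02) and (0.696, 0.085). The pan was empty.
- **Lid and pedal:** the pedal lifted 19.6° to its upper stop. In the scene camera, lid and pedal match their starting pictures (0.999, no shift).
- **Pan:** it stands upright on the mat, about 10 mm forward of centre.
- **Coasters:** they moved less than 0.1 pixel in the scene camera.

**Less certain or not perfect**
- **Force on the pedal:** when I pressed it down, the shut fingertips reached about 79 N at the bottom stop. That is under the 120 N wrist limit.
- **Lifting speed:** the first half second of lifting was quicker than I wanted, with the lid at about 0.8 rad/s. I then slowed to about 0.4 rad/s.
- **Lid in the top camera:** it matched only 0.88 there, still with no shift. I put that down to the arm partly covering the view.
- **Creamer:** the arm hid it in the final scene picture (0.45 match). It matched 0.999 in the frame before the pedal was lifted, and the last picture shows it standing.
- **Shelf:** I checked clearance by calculation and saw no jump in the wrist force readings, but I had no direct view of the gap during the pour.

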